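# Part a split loco chassis with a wedge

## Task

Take the white nylon wedge out of the tool block and use it to part the two halves of the upturned locomotive chassis in the blue cradle: press it gently down into the seam at one end, then at the other, by turns, so that neither end ever gets more than about 3 mm ahead, until both ends have come at least 6 mm off their dowels and stand even. Touch the chassis with the wedge only, and then stand the wedge fully home in its slot again.

Things in the scene. Friction and masses are not known exactly. Their poses are not given: they have to be found in the camera images.
- cradle: blue hard-plastic locomotive cradle, base 100 x 250 x 10 mm, screwed to the bench. It carries the upturned chassis: two die-cast halves with a seam between them that runs along the cradle's y axis. Origin: on the bench top, below the middle of the seam as built; x points across the seam from the free half (-x, robot's side) to the fixed half (+x), y along the seam towards the left end, z up.
- fixed_half: far half (+x), screwed down in the cradle. Both halves are 208 mm long, 44 mm high, with a 30 mm wide flange at the bottom, three axle slots and a motor hollow in the middle; only the two end blocks (50 to 100 mm either side of the middle, each half's top face to 14 mm from the seam plane) meet at the seam. Origin on the closed seam's middle plane, 10 mm above the bench; axes as the cradle.
- free_half: near half (-x) of the chassis, mirror image of the fixed half, 0.5 kg, pressed on two steel dowels 60 mm either side of the middle. It can only slide towards -x of the cradle and skew a little in the level plane. Same origin and axes as the fixed half while the seam is closed.
- seam_left (a point): point on the top face level, 54 mm above the bench, on the middle plane of the closed seam, over the middle of the left wedging place (84 mm from the middle of the chassis); fixed to the fixed half. Closed, the halves stand 2.5 mm apart here (insulating gap, straight walls down to the cradle); the upper 3 mm of the edges are bevelled, so the mouth is 5.5 mm wide at the top.
- seam_right (a point): the same point for the right wedging place, 84 mm to the other side of the middle. At both places the blade begins to bite in a closed seam with its tip about 5 mm below the top faces, and opens it by 0.24 mm per mm of further depth. Bearing on either half with more than 30 N marks the casting.
- gap_left (a joint): how far the free half has come off along the left dowel (60 mm left of the middle), m: 0 closed, 0.006 is off the 6 mm long press fit, ends at a stop at 0.014. Each dowel holds with about 10 N of friction and stays where it is left; the end that is not being wedged stays put.
- gap_right (a joint): the same at the right dowel, 60 mm right of the middle.
- skew (a joint): turn of the free half against the fixed half, rad: (gap_right - gap_left) / 0.12 m. The dowels bend if one end gets more than about 3 mm (0.025 rad) ahead.
- wedge: white hard-nylon wedge, 110 mm long, 60 g, standing upright in the tool block. Origin: middle of the blade's tip; z runs from the tip up to the handle. Blade: z 0 to 50 mm, 14 mm wide along y, its thickness along x grows evenly from 2 mm at the tip to 14 mm at z = 50. Handle: z 50 to 110 mm, 22 mm in x by 28 mm in y. Driven in, it takes 10 to 20 N and sticks until drawn out.
- tool_block: beech tool block, 80 x 130 x 60 mm high, fixed to the bench, four small tools with round handles standing at its +y end up to 40 mm above its top. Origin: centre of its underside.
- slot (a point): centre of the mouth of the wedge's slot in the top of the tool block, 60 mm above the bench, 30 mm to the block's -y side; a through slot of 19 x 19 mm. The wedge stands in it blade down, its handle's shoulders on the block's top, so that its tip is 50 mm below this point; wedge and block axes parallel.
- coaster: white ceramic coaster, 100 mm across, 6 mm high, with the motor on it; leave alone. Origin: centre of its underside.
- motor: small steel can motor, 20 x 32 x 16 mm with shaft and brass worm, lying on the coaster; leave alone. Origin: centre of its underside.
- track_gauge: steel track gauge, bar 70 x 16 x 4 mm with four 3 mm lips, on the bench; leave alone. Origin: centre of its underside.

How it is judged:
On the way, in this order (a step that is already met when the one before it is completed fails the run):
1. the wedge is lifted out of the tool block (z of wedge in the frame of tool_block above 0.06 m), for 0.1 s.
2. one end is eased at least 1 mm off its dowel with the wedge (value of joint any of gap_left, gap_right above 0.001 m and contact force between wedge and free_half above 1 N), for 0.1 s.
3. both ends are at least 6 mm off their dowels (value of joint each of gap_left, gap_right above 0.006 m), for 0.2 s.
At the end, for the whole second after the job is handed in: both gap joints read more than 6 mm and the skew is within 0.02 rad (the ends within 2.4 mm of each other); the wedge stands released and at rest in its slot, upright within 0.12 rad, tip within 8 mm of the slot's centre line and at least 47 mm below its mouth (all of step 3 and value of joint skew between -0.02 and 0.02 rad and horizontal distance between wedge and slot below 0.008 m and z of wedge in the frame of slot below -0.047 m and angle between wedge's own z axis and vertical below 0.12 rad and linear speed of wedge below 0.02 m/s); the robot touches nothing.
It fails at once if one end gets more than 4 mm ahead of the other (skew over 0.033 rad) (value of joint skew above 0.033 rad or value of joint skew below -0.033 rad).
It fails at once if the wedge bears on a chassis half with more than 30 N (contact force between wedge and fixed_half above 30 N or contact force between wedge and free_half above 30 N).
It fails at once if the robot itself touches the chassis or the cradle (over 1 N) (contact force between any of the fingers, the arm and cradle above 1 N).
It fails at once if the coaster, the motor or the track gauge is moved more than 15 mm (distance of any of coaster, motor, track_gauge from where it was at the start of the episode above 0.015 m).
It also fails if it takes over 72 s, if anything falls off the work surface, if the arm or the gripper's body presses on something with over 40 N, if the wrist force passes 120 N, or if a joint passes its speed limit or range.

## Robot

A 6-joint arm with a two-finger parallel gripper is mounted at the origin on the work surface. World frame = base frame: x ahead of the robot, y to its left, z up, the work surface at z = 0. Lengths are in m, angles in rad, forces in N, time in s.
With the tool pointing down it reaches from about 0.3 to 0.85 m from the base axis. Payload 4.2 kg.
Tool frame: the origin (TCP) lies midway between the tips of the shut fingers; the grasp point (between the pads) lies 19 mm behind it; z points along the fingers, y is the line along which they close (so a half turn about z gives the same grasp; the last joint's range is limited). The gripper opens to 91 mm and grips with 3 to 60 N. Pads are 32 mm wide; open, the fingers measure 118 mm over their backs; the gripper's body (76 mm by 178 mm) begins 60 mm behind the grasp point.
Start: joints at [-1.152, 0.32, 1.565, -0, 1.257, -0.02], TCP at [0.244, -0.521, 0.214] pointing down, gripper open.
Joint ranges: [-3.11, 3.11], [-0.84, 2.01], [0.21, 2.61], [-1.34, 4.49], [0.05, 2.63], [-2.56, 2.56]. Speed limits (rad/s): [2.57, 2.57, 3.14, 3.14, 3.14, 3.14].

## Interface

Orientations are given as a unit quaternion [w, x, y, z].
In Python, from workcell import status, eyes, bot gives the robot as it stands.
- The arm moves only by the shell command python3 -m crank 'ROWS' [FORCE]. ROWS is JSON, a list of rows, each an object with "delta_pos": the shift along the tool's x, y, z in mm, a list of three; "dr": the turn, a rotation vector about the tool's x, y, z in degrees, a list of three; "jaw": the finger opening in mm, from 0 to 91.2. In form: [{"delta_pos": [x, y, z], "dr": [wx, wy, wz], "jaw": jaw}, ...]. A call has 1 to 12 rows; each row is the pose to reach, as a shift and turn from the pose commanded when the call began, along the tool's axes at that moment; what a row does not reach only later rows make up. A row lasts 1/10 s, in which the tool goes at most 50 mm and 8.59 degrees, less where a joint would pass 70% of its speed; a pose out of reach is approached as far as the arm can. A call with a gripper value outside its range is refused whole. The fingers move at their own pace and stop on an object; FORCE is the grip in N (left out, the last holds). Time passes only in rows, so rows that repeat a pose let the fingers close. It gives the time, the measured TCP pose, the force, the opening and the grip force at its end, in the units of the state.
- status.state(): the state, without advancing time (a new reading comes with each control period).
- eyes.get_image(name): name is "scene" or "top" or "wrist"; returns (picture, depth): 400x640x3 uint8, red, green, blue; 400x640 float32, m along the optical axis (not along the pixel's ray), 0 where there is no reading.
- eyes.camera_params(name): a dict with "fx", "fy", "cx", "cy" (pixels), "R" (3x3) and "t" (3): a world point X has camera coordinates R X + t. Camera axes: x right, y down, z forward; pixel columns grow to the right and rows downward; lengths in m; the calibration is good to about 2 mm. A picture is of the moment at which its call begins: read the wrist's pose just before it. camera_params takes no time and is no camera call; for the wrist camera it gives the pose at the moment of the call.
- bot.close_job(): hands the job in; it is judged then, once.
The state is a dict: "t": time; "joint_positions": joint angles; "dq": joint speeds; "joint_torque": joint torques, N m; "ee_pos": TCP position; "orientation": TCP orientation; "force": force on the tool from outside, world axes, zero at the start; "moment": the same for the moment, N m; "width": finger opening in m; "grip_force": force on a finger pad.
Only numpy, scipy, OpenCV 4.12 (cv2) and the standard library are available. Lean on these libraries where they do the work, as an engineer would, in place of code of your own. Each camera call takes 0.05 s, during which the arm holds its last target. There are 200 camera calls.

## Working session

There is one attempt and no reset: what is moved stays moved. The work goes in short steps, Python scripts to look and compute and a shell command to move; the robot and the scene stay as the last step left them, time stands still between calls to the robot, and variables do not carry over. Pictures are saved under pics/ and viewed, at most 11 in all, crops included, and the job is handed in when it is done.

```bash
ls; mkdir -p pics; python3 - <<'E'
from workcell import status, eyes
import cv2,numpy as np
print(status.state())
for n in ("scene","top"):
    im,d=eyes.get_image(n); cv2.imwrite(f"pics/{n}0.png",im[:,:,::-1]); np.savez(f"{n}0.npz",im=im,d=d,**eyes.camera_params(n))
    print(n,eyes.camera_params(n))
E
```

```text
pics
{'t': 0.0, 'joint_positions': array([-1.15196614e+00,  3.20287260e-01,  1.56572026e+00, -1.70416281e-05,
        1.25739788e+00, -2.00145734e-02]), 'dq': array([ 0.0009077 , -0.00102774, -0.00220262, -0.00124424,  0.00036443,
        0.00060123]), 'joint_torque': array([ 3.43945776e-04, -4.12458909e+01, -2.31972939e+01,  7.25466921e-02,
        4.58172010e-02, -1.67123826e-04]), 'ee_pos': array([ 0.24408694, -0.52003675,  0.21310695]), 'orientation': array([-8.86805133e-04,  9.76022366e-01,  2.17668371e-01, -1.87484842e-04]), 'force': array([-0.83751813, -0.43663752, -0.08941392]), 'moment': array([-0.03953419, -0.00617758,  0.06467894]), 'grip_force': 0.0, 'width': 0.09130684247758526}
scene {'fx': 473.95775446366844, 'fy': 473.95775446366844, 'cx': 315.034751719592, 'cy': 192.75301339894344, 'R': array([[ 0.6051357 ,  0.79610357,  0.0054672 ],
       [ 0.63067858, -0.475179  , -0.61355477],
       [-0.48585524,  0.37473195, -0.78963324]]), 't': array([-0.34083783, -0.32987717,  1.46933793])}
top {'fx': 476.3544639341244, 'fy': 476.3544639341244, 'cx': 318.0451980710178, 'cy': 193.90127783801955, 'R': array([[ 0.02605481, -0.99948461,  0.01875287],
       [-0.99598835, -0.02756098, -0.08513283],
       [ 0.0856058 , -0.01645952, -0.99619312]]), 't': array([-0.03548882,  0.59347504,  0.98765242])}
```

View pics/top0.png

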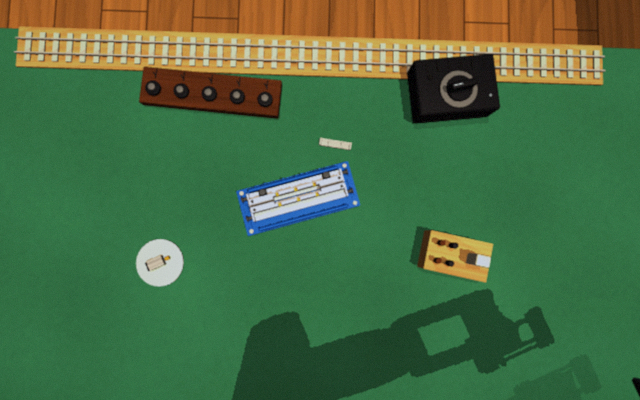

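View pics/scene0.png

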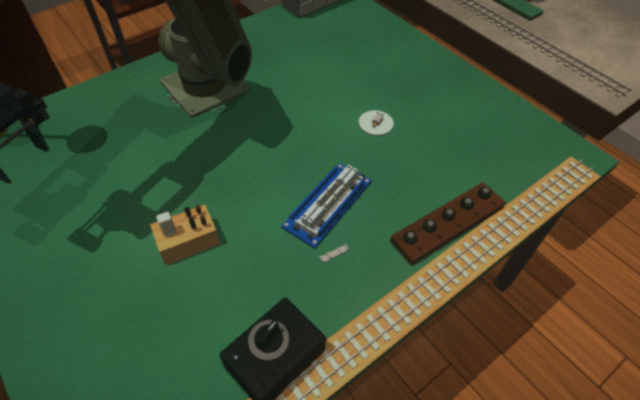

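The top view shows the cradle at about (298,199), the wedge's white handle at (480,260) in the block at (457,256), and the coaster at (160,263). The track gauge is at (336,144).

```bash
cat > h.py <<'E'
import numpy as np,cv2
def ray(c,uv,z):
    "world points where pixels uv meet plane height z"
    uv=np.atleast_2d(np.asarray(uv,float)); R,t=c["R"],c["t"]
    d=np.c_[(uv[:,0]-c["cx"])/c["fx"],(uv[:,1]-c["cy"])/c["fy"],np.ones(len(uv))]@R
    o=-R.T@t
    return o+d*((z-o[2])/d[:,2])[:,None]
def proj(c,X):
    q=np.atleast_2d(X)@c["R"].T+c["t"]; return np.c_[c["fx"]*q[:,0]/q[:,2]+c["cx"],c["fy"]*q[:,1]/q[:,2]+c["cy"]]
def cnt(m):
    cs,_=cv2.findContours(m.astype(np.uint8),cv2.RETR_EXTERNAL,cv2.CHAIN_APPROX_NONE)
    return max(cs,key=cv2.contourArea)[:,0,:]
def rect(P):
    "centre, long-axis yaw deg, sizes mm of world points"
    (c,s,a)=cv2.minAreaRect((P[:,:2]*1000).astype(np.float32))
    if s[0]<s[1]: a+=90;s=s[::-1]
    return np.round(c,1),round((a+90)%180-90,1),np.round(s,1)
def tooldelta(st,tgt,yaw=None):
    "tool-axes shift in mm to world target tgt"
    from scipy.spatial.transform import Rotation as Ro
    q=st["orientation"];R=Ro.from_quat([q[1],q[2],q[3],q[0]])
    return np.round(R.inv().apply(np.asarray(tgt)-st["ee_pos"])*1000,1)
E
python3 - <<'E'
from h import *
c=np.load("top0.npz");im=c["im"];hsv=cv2.cvtColor(im,cv2.COLOR_RGB2HSV)
H,S,V=[hsv[...,i].astype(int) for i in range(3)]
x,y=np.meshgrid(range(640),range(400))
m=(H>100)&(H<125)&(S>150)&(V>60); k=cnt(m); print("cradle",rect(ray(c,k,0.01)))
bl=(abs(x-457)<45)&(abs(y-256)<35)
w=bl&(S<60)&(V>150); k=cnt(w); print("wedge",rect(ray(c,k,0.12)),k.min(0),k.max(0))
b=bl&(H<25)&(S>80)&(V>120); k=cnt(b|w); print("block",rect(ray(c,k,0.06)),k.min(0),k.max(0))
print("d wedge",c["d"][258:263,478:484].mean(), (c["R"]@ray(c,[480,260],0.12)[0]+c["t"])[2])
print("gauge",ray(c,[336,144],0.004),"coaster",ray(c,[160,263],0.006))
from workcell import status;s=status.state()
from scipy.spatial.transform import Rotation as Ro
q=s["orientation"];print(Ro.from_quat([q[1],q[2],q[3],q[0]]).as_matrix().round(3))
E
```

```text
cradle (array([586.1,  23.5]), -73.2, array([250.5, 101.1]))
wedge (array([ 466.5, -337.8]), 80.2, array([27.1, 21. ])) [476 255] [490 267]
block (array([ 472.1, -308.7]), 79.0, array([132.3,  81. ])) [423 230] [491 281]
d wedge 0.91167927 0.9135927926654808
gauge [[ 0.70700888 -0.05641468  0.004     ]] coaster [[0.43900336 0.31268504 0.006     ]]
[[ 0.905  0.425 -0.001]
 [ 0.425 -0.905  0.001]
 [ 0.    -0.002 -1.   ]]
```

```bash
python3 -m crank '[{"delta_pos":[279,-70,0],"dr":[0,0,-54.6],"jaw":91},{"delta_pos":[279,-70,0],"dr":[0,0,-54.6],"jaw":91},{"delta_pos":[279,-70,0],"dr":[0,0,-54.6],"jaw":91},{"delta_pos":[279,-70,0],"dr":[0,0,-54.6],"jaw":91},{"delta_pos":[279,-70,0],"dr":[0,0,-54.6],"jaw":91},{"delta_pos":[279,-70,0],"dr":[0,0,-54.6],"jaw":91},{"delta_pos":[279,-70,0],"dr":[0,0,-54.6],"jaw":91},{"delta_pos":[279,-70,0],"dr":[0,0,-54.6],"jaw":91},{"delta_pos":[279,-70,0],"dr":[0,0,-54.6],"jaw":91},{"delta_pos":[279,-70,0],"dr":[0,0,-54.6],"jaw":91}]'
python3 - <<'E'
from workcell import status, eyes
import cv2,numpy as np
p=eyes.camera_params("wrist");im,d=eyes.get_image("wrist");cv2.imwrite("pics/w1.png",im[:,:,::-1]);np.savez("w1.npz",im=im,d=d,**p);print(p, status.state()["ee_pos"])
E
```

```text
t: 1.1
ee_pos: [0.4665, -0.3391, 0.2138]
orientation: [-0.0, 0.768, 0.64, -0.0]
force: [0.3, -0.5, -0.6]
width: 0.0911
grip_force: 0.0
{'fx': 326.725567392904, 'fy': 326.725567392904, 'cx': 316.4564355444953, 'cy': 193.1333877198527, 'R': array([[ 0.98367312, -0.17996143, -0.00104028],
       [-0.17420604, -0.95363276,  0.24543189],
       [-0.04516032, -0.24124353, -0.96941328]]), 't': array([-0.51911575, -0.27109973,  0.33005261])} [ 0.46644953 -0.33922776  0.21392173]
```

View pics/w1.png

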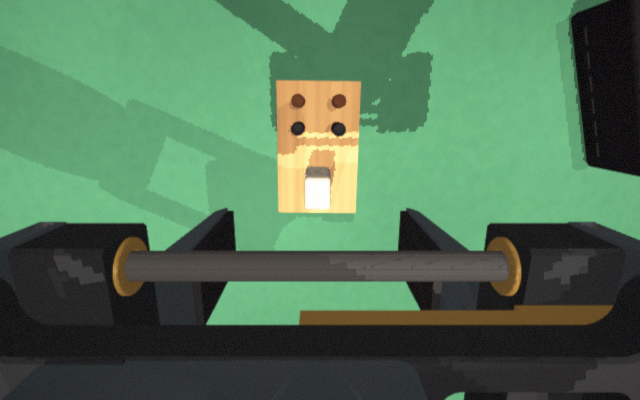

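The wrist view shows the white wedge top at about (317,192), centred between the fingers. The block spans (277–360, 80–213).

```bash
python3 - <<'E'
from h import *
c=np.load("w1.npz");im=c["im"];hsv=cv2.cvtColor(im,cv2.COLOR_RGB2HSV)
H,S,V=[hsv[...,i].astype(int) for i in range(3)]
x,y=np.meshgrid(range(640),range(400));bl=(abs(x-318)<60)&(y>60)&(y<225)
w=bl&(S<30)&(V>200)&(y>160); k=cnt(w); print("wedge",rect(ray(c,k,0.12)),k.min(0),k.max(0))
b=bl&(((H<25)&(S>60)&(V>80))|w); k=cnt(b); print("block",rect(ray(c,k,0.06)),k.min(0),k.max(0))
print(c["d"][185:195,312:322].mean(),(c["R"]@ray(c,[317,190],0.12)[0]+c["t"])[2])
from workcell import status;print(tooldelta(status.state(),[0.4665,-0.338,0.071]))
E
```

```text
wedge (array([ 466.3, -339. ]), 79.6, array([25.1, 20.3])) [305 179] [329 208]
block (array([ 472. , -309.5]), 79.0, array([131. ,  80.4])) [276  80] [360 212]
0.27224007 0.2736802035458423
[ 1.200e+00 -1.000e-01  1.429e+02]
```

```bash
python3 -m crank '[{"delta_pos":[0,0,40],"dr":[0,0,0],"jaw":91},{"delta_pos":[0,0,80],"dr":[0,0,0],"jaw":91},{"delta_pos":[0,0,115],"dr":[0,0,0],"jaw":91},{"delta_pos":[0,0,143],"dr":[0,0,0],"jaw":91},{"delta_pos":[0,0,143],"dr":[0,0,0],"jaw":50},{"delta_pos":[0,0,143],"dr":[0,0,0],"jaw":15},{"delta_pos":[0,0,143],"dr":[0,0,0],"jaw":15},{"delta_pos":[0,0,143],"dr":[0,0,0],"jaw":15},{"delta_pos":[0,0,143],"dr":[0,0,0],"jaw":15},{"delta_pos":[0,0,143],"dr":[0,0,0],"jaw":15}]' 60
```

```text
t: 2.15
ee_pos: [0.4674, -0.3389, 0.0718]
orientation: [0.001, 0.768, 0.641, 0.0]
force: [0.7, 0.1, -0.1]
width: 0.046
grip_force: 0.0
```

```bash
python3 -m crank '[{"delta_pos":[0,0,0],"dr":[0,0,0],"jaw":15},{"delta_pos":[0,0,0],"dr":[0,0,0],"jaw":15},{"delta_pos":[0,0,0],"dr":[0,0,0],"jaw":15},{"delta_pos":[0,0,0],"dr":[0,0,0],"jaw":15},{"delta_pos":[0,0,0],"dr":[0,0,0],"jaw":15},{"delta_pos":[0,0,0],"dr":[0,0,0],"jaw":15}]' 60
```

```text
t: 2.75
ee_pos: [0.4672, -0.3386, 0.071]
orientation: [0.0, 0.768, 0.641, 0.0]
force: [0.4, -0.3, 0.0]
width: 0.0216
grip_force: 60.0
```

```bash
python3 -m crank '[{"delta_pos":[0,0,-35],"dr":[0,0,0],"jaw":15},{"delta_pos":[0,0,-75],"dr":[0,0,0],"jaw":15},{"delta_pos":[0,0,-114],"dr":[0,0,0],"jaw":15},{"delta_pos":[0,0,-116],"dr":[0,0,0],"jaw":15},{"delta_pos":[40,20,-116],"dr":[0,0,-5],"jaw":15},{"delta_pos":[80,40,-116],"dr":[0,0,-10],"jaw":15},{"delta_pos":[120,60,-116],"dr":[0,0,-16],"jaw":15},{"delta_pos":[160,80,-116],"dr":[0,0,-22],"jaw":15},{"delta_pos":[205,101,-116],"dr":[0,0,-27.1],"jaw":15},{"delta_pos":[244,121,-110],"dr":[0,0,-27.1],"jaw":15},{"delta_pos":[244,121,-85],"dr":[0,0,-27.1],"jaw":15},{"delta_pos":[244,121,-85],"dr":[0,0,-27.1],"jaw":15}]'
python3 - <<'E'
from workcell import status, eyes
import cv2,numpy as np
p=eyes.camera_params("wrist");im,d=eyes.get_image("wrist");cv2.imwrite("pics/w2.png",im[:,:,::-1]);np.savez("w2.npz",im=im,d=d,**p);print(-p["R"].T@p["t"], status.state()["ee_pos"],status.state()["orientation"])
E
```

```text
t: 3.95
ee_pos: [0.6273, -0.1183, 0.1512]
orientation: [-0.004, 0.595, 0.804, -0.002]
force: [-0.1, 0.4, -2.6]
width: 0.022
grip_force: 60.0
[ 0.60813379 -0.05357555  0.32361163] [ 0.62789296 -0.1193835   0.15315734] [-0.00282084  0.59555919  0.803305   -0.001543  ]
```

View pics/w2.png

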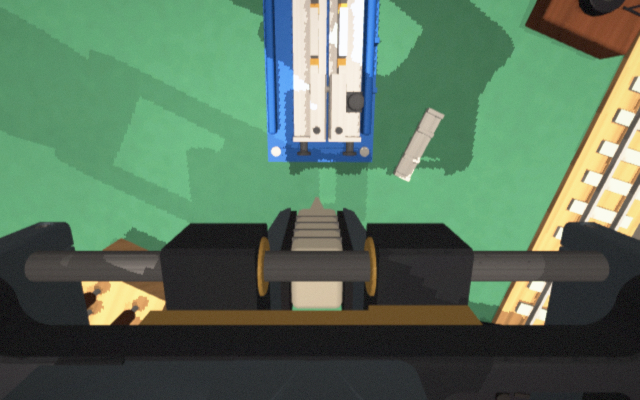

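The blade tip shows at about (317,200), left of the seam, which runs at about x≈329. The chassis right end is at row 140. I'll zoom in on the seam.

```bash
python3 - <<'E'
from h import *
c=np.load("w2.npz");im=c["im"]
cv2.imwrite("pics/w2c.png",cv2.resize(im[60:215,280:380,::-1],None,fx=3.8,fy=3.8,interpolation=cv2.INTER_NEAREST))
g=cv2.cvtColor(im,cv2.COLOR_RGB2GRAY)
for r in (70,80,90,100,110,120,126,132,138): print(r,g[r,308:350])
E
```

```text
70 [200 207 226 239 239 239 240 238 239 237 222 239 241 240 240 239 238 235
 159 102 129 231 239 237 233 206 204 202 174 115 138 234 240 238 240 240
 240 239 239 239 240 240]
80 [202 205 226 235 238 237 237 238 237 238 241 241 240 238 236 237 231 170
 141  95 101 111 151 170 234 238 238 237 239 237 236 239 241 241 240 239
 235 238 239 241 241 240]
90 [204 170 202 234 238 238 236 237 237 238 241 242 239 237 236 236 218 168
 154 136 132 133 153 170 235 239 238 238 238 238 238 239 240 240 238 238
 238 235 221 236 240 239]
100 [203 209 231 237 239 238 238 237 237 237 240 241 239 238 238 235 221 165
 123  85  97 122 153 182 234 238 238 238 238 238 238 240 241 241 238 237
 237 229 125  71  60  84]
110 [201 208 224 236 240 240 240 238 237 238 241 240 240 238 237 236 222 169
 120  91 105 140 149 200 234 237 238 238 237 237 237 239 240 239 239 238
 237 231 118  92  93  97]
120 [202 206 223 236 238 236 237 236 236 238 239 240 240 239 236 234 208 165
 125  87 104 132 159 205 235 238 238 236 235 236 238 241 239 239 238 237
 237 238 237 240 242 241]
126 [203 210 223 235 237 235 230 190 175 188 222 231 238 238 237 235 208 162
 109  89 112 130 152 205 235 237 237 235 224 215 213 218 225 236 238 237
 238 237 239 240 241 240]
132 [204 207 223 235 234 202 127 102  99 101 107 154 222 236 237 235 209 163
 108  88 110 140 163 219 235 236 233 201 131 102  97  97 105 135 198 235
 238 238 239 241 241 239]
138 [231 222 233 235 237 236 236 235 234 235 239 238 239 237 237 234 207 163
 106 100 168 180 177 220 236 237 237 237 235 235 237 238 239 238 239 237
 238 236 235 235 234 234]
```

View pics/w2c.png

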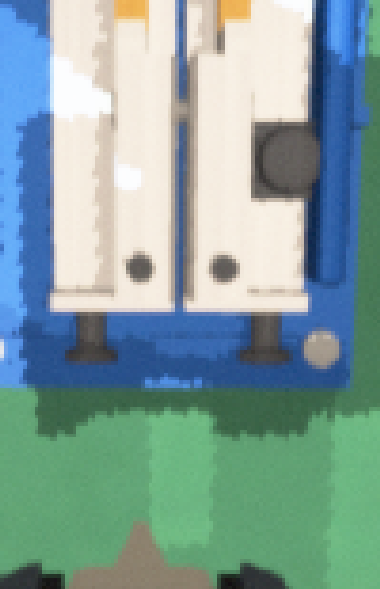

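The crop shows the bevelled seam as a dark band between the end blocks, image x about 324–332 near row 100. The blade tip points at about (317,198).

```bash
python3 - <<'E'
from h import *
from workcell import status
c=np.load("w2.npz");g=cv2.cvtColor(c["im"],cv2.COLOR_RGB2GRAY).astype(float)
P=[]
for r in range(84,139):
    row=g[r]; cols=np.where(row[320:337]<205)[0]+320; a,b=cols[0],cols[-1]
    ea=a-1+(row[a-1]-205)/(row[a-1]-row[a]); eb=b+(205-row[b])/(row[b+1]-row[b]); P.append([(ea+eb)/2,r])
W=ray(c,P,0.054)*1000
s=np.polyfit(W[:,1],W[:,0],1); yaw=-np.degrees(np.arctan(s[0]))
print("x slope",s,"cradle yaw",-(-np.degrees(np.arctan(s[0]))) if 0 else yaw,"resid",np.std(W[:,0]-np.polyval(s,W[:,1])))
th=np.radians(yaw);ex=np.array([np.cos(th),np.sin(th)]);ey=np.array([-np.sin(th),np.cos(th)])
# end of flange row ~140.5; top block edge
print("seam mid line offset vs top-cam centre along x:",(W[:,:2]-[586.1,23.5])@ex)
print("y range of seam pts",((W[:,:2]-[586.1,23.5])@ey)[[0,-1]])
st=status.state();print("tip by tcp",st["ee_pos"]*1000)
print("tip by ray",ray(c,[[317,198.5],[316.5,198.5]],st["ee_pos"][2]-0.061)*1000)
for r in (196,198,200,203,206):print(r,g[r,306:328].astype(int))
q=st["orientation"];from scipy.spatial.transform import Rotation as Ro
R=Ro.from_quat([q[1],q[2],q[3],q[0]]).as_matrix();print(R.round(4),"tip",(st["ee_pos"]+R[:,2]*.061)*1000)
E
```

```text
x slope [-2.88578063e-01  5.99456685e+02] cradle yaw 16.09697965588498 resid 1.0997332526722066
seam mid line offset vs top-cam centre along x: [6.16364481 6.17740726 6.19847874 6.16941191 6.1698953  6.18542179
 6.18105986 6.18349388 6.18201947 6.22960207 6.24063787 6.24404377
 6.25999786 6.26870329 6.29094799 6.3343605  6.33568502 6.34520789
 6.36743105 6.38221863 6.37927775 6.40506036 6.42272998 6.44673685
 6.46983683 6.46745094 6.41668878 6.41662543 6.38913603 6.38766878
 6.40611899 6.45267487 6.48477163 6.47209014 6.44314342 6.43702237
 6.44338194 6.49094447 6.49321796 6.49838116 6.49978062 6.53514617
 6.5542867  8.30862947 7.78254777 5.82971359 0.98552665 1.947144
 7.67078665 8.44361881 6.60034145 6.63872003 6.64821245 6.64283782
 6.63241529]
y range of seam pts [ -58.772978   -100.68792202]
tip by tcp [ 627.89296469 -119.38349597  153.15733577]
tip by ray [[ 624.55761123 -112.93545314   92.15733577]
 [ 624.20736934 -113.04338036   92.15733577]]
196 [136 136 137 139 142 134 139 136 136 139 136 137 137 141 157 159 153 155
 157 156 154 158]
198 [136 139 137 137 136 137 138 138 134 130 133 129 134 142 156 160 159 157
 156 155 159 154]
200 [138 135 134 136 135 137 138 138 131 131 129 129 130 138 153 157 159 156
 159 158 159 159]
203 [136 140 136 139 136 140 136 130 128 129 130 129 131 129 130 143 150 155
 143 141 149 149]
206 [140 140 137 137 137 130 131 130 131 128 129 132 130 130 132 132 132 136
 139 136 140 135]
[[-2.906e-01  9.568e-01 -6.400e-03]
 [ 9.568e-01  2.906e-01  9.000e-04]
 [ 2.700e-03 -5.800e-03 -1.000e+00]] tip [ 627.50440233 -119.3297575    92.158597  ]
```

```bash
python3 -m crank '[{"delta_pos":[33,4,0],"dr":[0,0,0],"jaw":15},{"delta_pos":[65,8.5,0],"dr":[0,0,0],"jaw":15},{"delta_pos":[65,8.5,15],"dr":[0,0,0],"jaw":15},{"delta_pos":[65,8.5,30],"dr":[0,0,0],"jaw":15},{"delta_pos":[65,8.5,30],"dr":[0,0,0],"jaw":15},{"delta_pos":[65,8.5,30],"dr":[0,0,0],"jaw":15}]'
cat > look.py <<'E'
import sys
from h import *
from workcell import status, eyes
from scipy.spatial.transform import Rotation as Ro
n=sys.argv[1]
p=eyes.camera_params("wrist");im,d=eyes.get_image("wrist");np.savez(n+".npz",im=im,d=d,**p)
cv2.imwrite(f"pics/{n}.png",cv2.resize(im[60:240,265:375,::-1],None,fx=3.3,fy=3.3,interpolation=cv2.INTER_NEAREST))
s=status.state();q=s["orientation"];R=Ro.from_quat([q[1],q[2],q[3],q[0]]).as_matrix()
tip=s["ee_pos"]+R[:,2]*.061
print("t",s["t"],"tcp",s["ee_pos"]*1e3,"tip",tip*1e3,"tilt",R[:,2],"F",R.T@s["force"])
print("tip px",proj(p,[tip,tip+R[:,0]*.007]))
E
python3 look.py w3
```

```text
t: 4.6
ee_pos: [0.6189, -0.0564, 0.1267]
orientation: [0.0, 0.596, 0.803, 0.0]
force: [0.1, 0.1, -0.3]
width: 0.0214
grip_force: 60.0
t 4.65 tcp [619.38258617 -56.32976175 127.09985625] tip [619.4834263  -56.34773193  66.09994225] tilt [ 1.65311679e-03 -2.94592983e-04 -9.99998590e-01] F [-0.8702404   0.24252123  0.19408569]
tip px [[318.4227431  205.44695267]
 [318.43752351 196.32023227]]
```

View pics/w3.png

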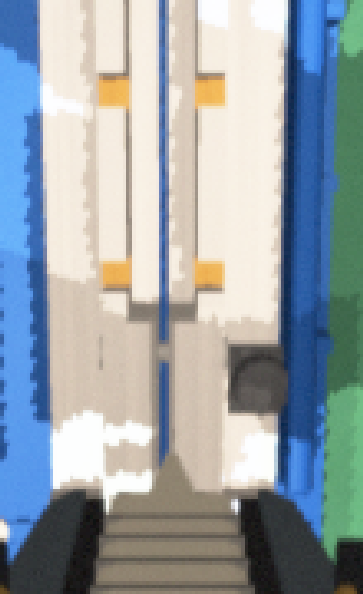

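The tip (about (317,197)) is ~2 px right of the seam line (about x=314.5 at row 180). I'll compute the lateral correction.

```bash
python3 - <<'E'
from h import *
c=np.load("w3.npz");g=cv2.cvtColor(c["im"],cv2.COLOR_RGB2GRAY).astype(int)
for r in (168,174,180,186,190,194,197,199,201,203):print(r,g[r,304:330])
# ray comparison in tool axes
ex=np.array([.9576,.2882]);tip=np.array([619.48,-56.35])
for uv in [(314.0,180),(314.5,180)]:
    print("seam",(ray(c,uv,.054)[0,:2]*1000-tip)@ex)
for uv in [(317.0,198),(317.5,198)]:
    print("tip",(ray(c,uv,.066)[0,:2]*1000-tip)@ex)
E
```

```text
168 [200 203 203 199 197 193 170 146 134 137 138 146 151 160 194 199 197 197
 198 194 198 200 202 202 200 196]
174 [204 203 198 197 196 194 171 144 131  88  78  93 147 165 194 200 198 197
 197 193 195 202 203 202 200 197]
180 [199 200 200 195 196 193 169 146 129  88  76  91 143 161 191 198 197 197
 196 196 196 198 201 202 198 198]
186 [208 203 198 196 196 192 179 146 131  91  74  91 143 164 191 196 201 197
 193 194 193 198 198 200 197 196]
190 [254 254 254 254 253 253 244 180 152  94  77  92 141 144 188 194 195 196
 196 197 193 198 202 199 197 195]
194 [208 211 219 246 244 211 181 145 133  90  76  90 144 159 191 196 196 194
 194 192 191 197 198 201 197 197]
197 [200 200 198 197 195 192 179 145 134  89  83 115 137 142 167 196 197 194
 192 190 193 198 198 197 195 195]
199 [200 199 198 196 195 194 180 146 127  96 105 130 130 130 140 165 190 194
 193 193 196 195 198 199 198 198]
201 [197 200 198 195 195 199 184 146 140 120 128 131 131 134 131 141 168 192
 191 194 190 197 198 198 198 195]
203 [239 236 209 213 240 252 243 172 153 136 131 134 134 131 134 133 140 170
 188 190 194 198 196 198 198 193]
seam -3.339294308410192
seam -2.9567159667007425
tip -1.055753596375878
tip -0.6868315197396898
```

```bash
python3 -m crank '[{"delta_pos":[0,-1.9,0],"dr":[0,0,0],"jaw":15},{"delta_pos":[0,-1.9,4],"dr":[0,0,0],"jaw":15},{"delta_pos":[0,-1.9,8],"dr":[0,0,0],"jaw":15},{"delta_pos":[0,-1.9,12],"dr":[0,0,0],"jaw":15},{"delta_pos":[0,-1.9,14],"dr":[0,0,0],"jaw":15},{"delta_pos":[0,-1.9,16],"dr":[0,0,0],"jaw":15},{"delta_pos":[0,-1.9,16],"dr":[0,0,0],"jaw":15}]'
python3 look.py w4
```

```text
t: 5.35
ee_pos: [0.6168, -0.056, 0.1095]
orientation: [-0.0, 0.596, 0.803, -0.0]
force: [-1.0, -0.1, -0.9]
width: 0.0221
grip_force: 60.0
t 5.4 tcp [616.86182949 -55.93571892 109.67548068] tip [616.81073639 -55.94089995  48.6755023 ] tilt [-8.37591791e-04 -8.49348902e-05 -9.99999646e-01] F [ 0.43007326 -0.53783829  0.99757628]
tip px [[317.84405499 205.25547364]
 [317.85551793 196.1352206 ]]
```

```bash
python3 -m crank '[{"delta_pos":[0,0,1],"dr":[0,0,0],"jaw":15},{"delta_pos":[0,-0.1,2],"dr":[0,0,0],"jaw":15},{"delta_pos":[0,-0.3,3],"dr":[0,0,0],"jaw":15},{"delta_pos":[0,-0.4,4],"dr":[0,0,0],"jaw":15}]'
python3 look.py w5
```

```text
t: 5.8
ee_pos: [0.6168, -0.0563, 0.1073]
orientation: [0.0, 0.596, 0.803, 0.0]
force: [-3.6, 0.1, 10.0]
width: 0.022
grip_force: 60.0
t 5.85 tcp [616.78149876 -56.27848755 107.31084114] tip [616.83263515 -56.31001012  46.31087072] tilt [ 8.38301550e-04 -5.16763392e-04 -9.99999515e-01] F [ 0.35736558 -2.5022907  -7.34613885]
tip px [[317.73624341 205.18854481]
 [317.74713334 196.07526048]]
```

```bash
python3 -m crank '[{"delta_pos":[0,-0.2,1],"dr":[0,0,0],"jaw":15},{"delta_pos":[0,-0.4,2],"dr":[0,0,0],"jaw":15},{"delta_pos":[0,-0.6,3],"dr":[0,0,0],"jaw":15},{"delta_pos":[0,-0.7,4],"dr":[0,0,0],"jaw":15}]'
python3 look.py w6
```

```text
t: 6.25
ee_pos: [0.6167, -0.0567, 0.1058]
orientation: [0.002, 0.596, 0.803, 0.001]
force: [-6.3, 0.7, 18.1]
width: 0.0217
grip_force: 60.0
t 6.3 tcp [616.72163574 -56.66847238 105.61203896] tip [616.92287841 -56.7337322   44.61240583] tilt [ 0.00329906 -0.00106983 -0.99999399] F [  1.13489216  -5.34010613 -18.03178794]
tip px [[317.76718652 205.1569026 ]
 [317.77743029 196.04748291]]
```

```bash
python3 -m crank '[{"delta_pos":[0,-0.7,0],"dr":[0,0,0],"jaw":15},{"delta_pos":[0,-1.2,0.5],"dr":[0,0,0],"jaw":15},{"delta_pos":[0,-1.2,1],"dr":[0,0,0],"jaw":15},{"delta_pos":[0,-1.3,1.5],"dr":[0,0,0],"jaw":15},{"delta_pos":[0,-1.3,1.5],"dr":[0,0,0],"jaw":15}]'
python3 look.py w7
```

```text
t: 6.8
ee_pos: [0.6165, -0.057, 0.1044]
orientation: [0.003, 0.596, 0.803, 0.001]
force: [-3.7, -0.3, 16.5]
width: 0.0216
grip_force: 60.0
t 6.85 tcp [616.49705703 -57.01343678 104.38485295] tip [616.84790653 -57.07313972  43.38589116] tilt [ 5.75163115e-03 -9.78736599e-04 -9.99982980e-01] F [  0.29742837  -4.54189097 -17.23796816]
tip px [[317.80457483 205.1859094 ]
 [317.81595293 196.07142104]]
```

```bash
python3 -m crank '[{"delta_pos":[0,-0.7,0],"dr":[0,0,0],"jaw":15},{"delta_pos":[0,-1.4,0.5],"dr":[0,0,0],"jaw":15},{"delta_pos":[0,-1.8,1],"dr":[0,0,0],"jaw":15},{"delta_pos":[0,-2,1.5],"dr":[0,0,0],"jaw":15},{"delta_pos":[0,-2,2],"dr":[0,0,0],"jaw":15},{"delta_pos":[0,-2.1,2.5],"dr":[0,0,0],"jaw":15},{"delta_pos":[0,-2.1,2.5],"dr":[0,0,0],"jaw":15}]'
python3 look.py w8
```

```text
t: 7.55
ee_pos: [0.616, -0.0575, 0.1019]
orientation: [0.004, 0.596, 0.803, 0.002]
force: [-0.9, -0.5, 14.7]
width: 0.0219
grip_force: 60.0
t 7.6 tcp [616.05433959 -57.48618093 101.86050309] tip [616.61670344 -57.53520418  40.86311508] tilt [ 9.21907944e-03 -8.03659806e-04 -9.99957180e-01] F [  1.20212505  -0.14174833 -13.75017441]
tip px [[317.76846941 205.14420302]
 [317.77910622 196.03031896]]
```

```bash
python3 -m crank '[{"delta_pos":[0,-0.1,0.6],"dr":[0,0,0],"jaw":15},{"delta_pos":[0,-0.2,1.2],"dr":[0,0,0],"jaw":15},{"delta_pos":[0,-0.3,1.8],"dr":[0,0,0],"jaw":15},{"delta_pos":[0,-0.3,2.4],"dr":[0,0,0],"jaw":15},{"delta_pos":[0,-0.3,2.4],"dr":[0,0,0],"jaw":15}]'
python3 look.py w9
```

```text
t: 8.1
ee_pos: [0.6158, -0.0577, 0.0994]
orientation: [0.004, 0.596, 0.803, 0.002]
force: [-1.1, 0.5, 14.0]
width: 0.0217
grip_force: 60.0
t 8.15 tcp [615.81169381 -57.71873695  99.38427407] tip [616.37487922 -57.77986262  38.38690457] tilt [ 0.00923255 -0.00100206 -0.99995688] F [ -0.34583989   0.45935552 -13.47572449]
tip px [[317.73139675 205.16127484]
 [317.7424464  196.04824322]]
```

View pics/w9.png

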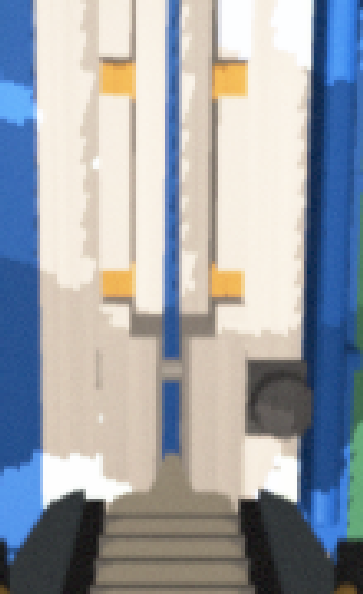

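The seam has visibly opened: the slit is now ~5 px wide, against 3 px before. The wedge sits centred at about (317,198). I'll draw it out and measure the move to the left end.

```bash
python3 -m crank '[{"delta_pos":[0,0,-3],"dr":[0,0,0],"jaw":15},{"delta_pos":[0,0,-7],"dr":[0,0,0],"jaw":15},{"delta_pos":[0,0,-15],"dr":[0,0,0],"jaw":15},{"delta_pos":[0,2,-26],"dr":[0,0,0],"jaw":15},{"delta_pos":[0,2,-32],"dr":[0,0,0],"jaw":15},{"delta_pos":[0,2,-32],"dr":[0,0,0],"jaw":15}]'
python3 - <<'E'
from workcell import status
from h import *
s=status.state();tgt=np.array([.5683,.1059,s["ee_pos"][2]]);print(s["t"],s["ee_pos"],s["force"],s["orientation"],tooldelta(s,tgt))
E
```

```text
t: 8.75
ee_pos: [0.6146, -0.0569, 0.1286]
orientation: [0.0, 0.596, 0.803, 0.0]
force: [1.1, -0.1, -1.4]
width: 0.0221
grip_force: 60.0
8.75 [ 0.61458906 -0.05686537  0.12856752] [ 1.10004982 -0.10075022 -1.44969631] [4.69583246e-04 5.95920374e-01 8.03043379e-01 1.41157341e-04] [ 1.692e+02  2.900e+00 -1.000e-01]
```

```bash
python3 -m crank '[{"delta_pos":[40,1,-3],"dr":[0,0,0],"jaw":15},{"delta_pos":[85,1,-3],"dr":[0,0,0],"jaw":15},{"delta_pos":[130,2,-3],"dr":[0,0,0],"jaw":15},{"delta_pos":[169,3,-3],"dr":[0,0,0],"jaw":15},{"delta_pos":[169,3,0],"dr":[0,0,0],"jaw":15},{"delta_pos":[169,3,2],"dr":[0,0,0],"jaw":15},{"delta_pos":[169,3,2],"dr":[0,0,0],"jaw":15},{"delta_pos":[169,3,2],"dr":[0,0,0],"jaw":15}]'
python3 look.py w10; python3 - <<'E'
from h import *
c=np.load("w10.npz");g=cv2.cvtColor(c["im"],cv2.COLOR_RGB2GRAY).astype(int)
for r in (165,172,180,186,190,194,197,199,201,203):print(r,g[r,302:332])
E
```

```text
t: 9.55
ee_pos: [0.5685, 0.1046, 0.1253]
orientation: [-0.0, 0.597, 0.803, -0.0]
force: [0.0, 0.0, -2.0]
width: 0.0216
grip_force: 60.0
t 9.6 tcp [568.64414585 104.58311949 125.3958039 ] tip [568.62992399 104.56152202  64.39580939] tilt [-2.33145198e-04 -3.54056893e-04 -9.99999910e-01] F [0.23212248 1.22976534 1.09367885]
tip px [[317.90199685 205.19579388]
 [317.91488529 196.0780173 ]]
165 [ 92  92  89  94  91  92  91  88  90  91  92  92  90  89  91  90  93  90
  91  93  91  92  88  89  97 116 109  93  90  93]
172 [222 225 224 224 224 224 224 223 223 223 222 223 222 187 109 125 219 224
 223 224 224 225 224 223 223 223 224 225 226 224]
180 [149 149 150 147 148 147 150 150 148 148 148 144 145 126  96 102 141 146
 146 148 147 146 148 148 145 147 147 146 148 146]
186 [220 219 204 203 211 224 224 225 223 221 220 196 166 126  96 102 159 173
 209 222 222 223 224 222 218 203 206 213 221 223]
190 [123 112  92  95 115 145 172 247 255 255 251 229 195 140  97 103 158 176
 211 221 223 215 156  95  87  86  86  87  86 119]
194 [252 242 224 170 179 221 253 254 255 255 255 240 173 133  96 101 157 176
 215 221 222 223 220 185 148 142 128 137 175 203]
197 [222 221 221 222 224 227 225 224 222 220 215 180 163 144 136 136 158 172
 217 221 222 222 221 220 222 221 223 225 222 222]
199 [222 221 220 222 223 224 223 223 221 221 218 183 162 155 155 154 155 171
 215 223 222 222 220 221 222 222 225 227 225 221]
201 [222 221 221 221 224 225 225 223 221 222 217 177 159 153 155 153 154 163
 196 219 222 221 221 221 220 224 224 224 223 223]
203 [250 251 249 229 228 230 228 224 222 218 194 160 153 156 154 154 152 153
 163 193 219 220 220 220 219 223 224 225 223 220]
```

View pics/w10.png

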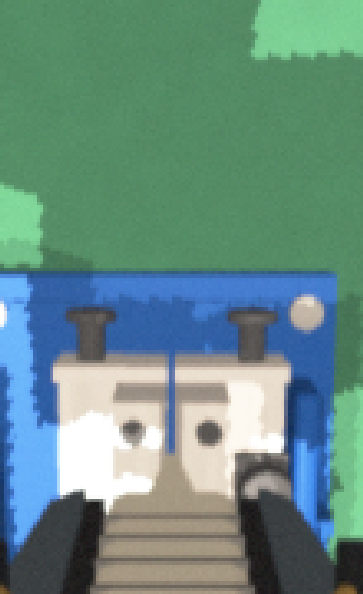

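The wedge tip (about (316.5,198)) is almost directly over the left seam (about x=316.2).

```bash
python3 - <<'E'
from h import *
c=np.load("w10.npz");ex=np.array([.9576,.2882]);ey=np.array([-.2882,.9576]);tip=np.array([568.63,104.56])
for uv,z in [((316.25,188),.054),((316.5,198),.064)]:
    d=ray(c,uv,z)[0,:2]*1000-tip; print(d@ex,d@ey)
# end edge of chassis: flange end row ~60+355/3.3
print(((ray(c,(316,60+383/3.3),.054)[0,:2]*1000-tip)@ey))
E
```

```text
-1.2419944293209155 10.66194785402072
-1.041864610101334 5.427806397802161
19.966269828228725
```

```bash
python3 -m crank '[{"delta_pos":[1,-0.3,5],"dr":[0,0,0],"jaw":15},{"delta_pos":[1,-0.3,10],"dr":[0,0,0],"jaw":15},{"delta_pos":[1,-0.4,13],"dr":[0,0,0],"jaw":15},{"delta_pos":[1,-0.5,14],"dr":[0,0,0],"jaw":15},{"delta_pos":[1,-0.6,15],"dr":[0,0,0],"jaw":15},{"delta_pos":[1,-0.8,16],"dr":[0,0,0],"jaw":15},{"delta_pos":[1,-1,17],"dr":[0,0,0],"jaw":15},{"delta_pos":[1,-1.1,17.5],"dr":[0,0,0],"jaw":15}]'
cat > st.py <<'E'
from h import *
from workcell import status
from scipy.spatial.transform import Rotation as Ro
s=status.state();q=s["orientation"];R=Ro.from_quat([q[1],q[2],q[3],q[0]]).as_matrix()
tip=(s["ee_pos"]+R[:,2]*.061)*1e3;r=tip[:2]-[616.7,-55.0]
print("t",s["t"],"d",54-tip[2],"x",r@[.9576,.2882],"y",r@[-.2882,.9576]-84,"tilt",R[:,2][:2],"F",R.T@s["force"])
E
python3 st.py
```

```text
t: 10.4
ee_pos: [0.5676, 0.1066, 0.1091]
orientation: [0.001, 0.596, 0.803, 0.001]
force: [-0.4, 0.5, 6.3]
width: 0.0219
grip_force: 60.0
t 10.4 d 5.919429800199197 x -0.3279830589186869 y 84.88714590684623 tilt [0.00185253 0.00018525] F [ 0.62174858 -0.17549321 -6.26326819]
```

```bash
python3 -m crank '[{"delta_pos":[0,-0.2,1],"dr":[0,0,0],"jaw":15},{"delta_pos":[0,-0.3,2],"dr":[0,0,0],"jaw":15},{"delta_pos":[0,-0.4,3],"dr":[0,0,0],"jaw":15},{"delta_pos":[0,-0.5,4],"dr":[0,0,0],"jaw":15},{"delta_pos":[0,-0.6,4.7],"dr":[0,0,0],"jaw":15},{"delta_pos":[0,-0.8,5.4],"dr":[0,0,0],"jaw":15}]'; python3 st.py
```

```text
t: 11.0
ee_pos: [0.5673, 0.1064, 0.1058]
orientation: [0.001, 0.596, 0.803, 0.001]
force: [-3.5, -1.4, 16.7]
width: 0.0221
grip_force: 60.0
t 11.0 d 9.179020125967781 x -0.5556692971205509 y 84.71193828913206 tilt [0.00391661 0.00035102] F [ -0.35374429  -3.71282883 -16.75920966]
```

```bash
python3 -m crank '[{"delta_pos":[0,-0.8,0.5],"dr":[0,0,0],"jaw":15},{"delta_pos":[0,-1.4,1],"dr":[0,0,0],"jaw":15},{"delta_pos":[0,-1.7,1.6],"dr":[0,0,0],"jaw":15},{"delta_pos":[0,-1.8,2.2],"dr":[0,0,0],"jaw":15},{"delta_pos":[0,-1.9,2.8],"dr":[0,0,0],"jaw":15},{"delta_pos":[0,-2,3.4],"dr":[0,0,0],"jaw":15},{"delta_pos":[0,-2,4],"dr":[0,0,0],"jaw":15}]'; python3 st.py
```

```text
t: 11.7
ee_pos: [0.5667, 0.1061, 0.1019]
orientation: [0.002, 0.596, 0.803, 0.002]
force: [-0.3, 0.0, 14.0]
width: 0.0216
grip_force: 60.0
t 11.7 d 13.091688314831387 x -1.062396734138631 y 84.64631578781032 tilt [0.00677223 0.00105449] F [  0.0999276   -0.16584834 -13.99855106]
```

```bash
python3 -m crank '[{"delta_pos":[0,-0.1,0.9],"dr":[0,0,0],"jaw":15},{"delta_pos":[0,-0.2,1.8],"dr":[0,0,0],"jaw":15},{"delta_pos":[0,-0.3,2.7],"dr":[0,0,0],"jaw":15},{"delta_pos":[0,-0.4,3.6],"dr":[0,0,0],"jaw":15},{"delta_pos":[0,-0.5,4.5],"dr":[0,0,0],"jaw":15},{"delta_pos":[0,-0.7,5.4],"dr":[0,0,0],"jaw":15},{"delta_pos":[0,-0.8,6.3],"dr":[0,0,0],"jaw":15}]'; python3 st.py
```

```text
t: 12.4
ee_pos: [0.566, 0.1059, 0.0956]
orientation: [0.002, 0.596, 0.803, 0.002]
force: [0.2, -0.3, 14.2]
width: 0.0214
grip_force: 60.0
t 12.4 d 19.373715286374647 x -1.7844001600508692 y 84.64189871501725 tilt [0.00689146 0.00108155] F [ -0.34484047   0.15730906 -14.18398579]
```

```bash
python3 -m crank '[{"delta_pos":[0,-0.1,0.9],"dr":[0,0,0],"jaw":15},{"delta_pos":[0,-0.2,1.8],"dr":[0,0,0],"jaw":15},{"delta_pos":[0,-0.3,2.7],"dr":[0,0,0],"jaw":15},{"delta_pos":[0,-0.4,3.6],"dr":[0,0,0],"jaw":15},{"delta_pos":[0,-0.6,4.5],"dr":[0,0,0],"jaw":15},{"delta_pos":[0,-0.6,5],"dr":[0,0,0],"jaw":15},{"delta_pos":[0,-0.6,5],"dr":[0,0,0],"jaw":15}]'; python3 st.py
```

```text
t: 13.1
ee_pos: [0.5654, 0.1057, 0.0904]
orientation: [0.002, 0.596, 0.803, 0.002]
force: [-0.3, 0.2, 13.0]
width: 0.0219
grip_force: 60.0
t 13.1 d 24.56933239649558 x -2.367231297506678 y 84.65187956167821 tilt [0.00679881 0.00111732] F [  0.30343438  -0.10853794 -12.95443812]
```

```bash
python3 -m crank '[{"delta_pos":[0,0,-4],"dr":[0,0,0],"jaw":15},{"delta_pos":[0,0.3,-10],"dr":[0,0,0],"jaw":15},{"delta_pos":[0,1,-20],"dr":[0,0,0],"jaw":15},{"delta_pos":[0,1.6,-38],"dr":[0,0,0],"jaw":15},{"delta_pos":[0,1.6,-43],"dr":[0,0,0],"jaw":15},{"delta_pos":[-45,1.6,-43],"dr":[0,0,0],"jaw":15},{"delta_pos":[-90,1.6,-43],"dr":[0,0,0],"jaw":15},{"delta_pos":[-135,1.6,-43],"dr":[0,0,0],"jaw":15},{"delta_pos":[-169,1.6,-42],"dr":[0,0,0],"jaw":15},{"delta_pos":[-169,1.6,-38],"dr":[0,0,0],"jaw":15},{"delta_pos":[-169,1.6,-38],"dr":[0,0,0],"jaw":15},{"delta_pos":[-169,1.6,-38],"dr":[0,0,0],"jaw":15}]'; python3 st.py
```

```text
t: 14.3
ee_pos: [0.6123, -0.0551, 0.1248]
orientation: [-0.001, 0.596, 0.803, -0.001]
force: [0.3, 0.4, -1.1]
width: 0.0217
grip_force: 60.0
t 14.3 d -9.779536938159602 x -4.3246239772036565 y -82.71771697298998 tilt [-0.002498    0.00058881] F [0.32129333 0.37064684 1.07628358]
```

```bash
python3 -m crank '[{"delta_pos":[-1,3.5,0],"dr":[0,0,0],"jaw":15},{"delta_pos":[-1,3.5,0],"dr":[0,0,0],"jaw":15},{"delta_pos":[-1,3.5,0],"dr":[0,0,0],"jaw":15}]'; python3 look.py w11; python3 st.py; python3 - <<'E'
from h import *
c=np.load("w11.npz");g=cv2.cvtColor(c["im"],cv2.COLOR_RGB2GRAY).astype(int)
for r in (178,184,190,194,199,201,203):print(r,g[r,302:332])
E
```

```text
t: 14.6
ee_pos: [0.6172, -0.0551, 0.1255]
orientation: [0.0, 0.595, 0.803, 0.0]
force: [0.3, -0.1, 0.2]
width: 0.022
grip_force: 60.0
t 14.65 tcp [617.10516221 -55.31981711 125.50313039] tip [617.10994869 -55.32381159  64.50313071] tilt [ 7.84668855e-05 -6.54833341e-05 -9.99999995e-01] F [0.61902498 0.11488575 1.02541884]
tip px [[317.62289878 205.33539805]
 [317.63510363 196.22451623]]
t 14.65 d -10.503130707650158 x 0.29924436875118515 y -84.42822919336086 tilt [ 7.84668855e-05 -6.54833341e-05] F [0.61902498 0.11488575 1.02541884]
178 [197 198 202 202 200 196 198 192 174 146 133  92  79  74  78 105 145 162
 194 201 197 198 198 196 197 198 203 204 201 196]
184 [195 202 201 201 197 197 196 192 178 146 134  96  79  77  78 111 148 159
 193 196 197 196 196 195 195 200 199 200 198 196]
190 [254 254 253 243 240 244 254 254 247 186 166 109  78  74  85 124 147 163
 192 194 196 196 195 192 195 197 201 202 196 196]
194 [248 249 253 253 220 206 209 219 241 176 144 102  79  74  86 123 147 161
 191 196 194 195 195 195 193 196 200 200 197 196]
199 [193 195 201 200 200 200 198 196 188 149 140 107 111 132 134 134 139 151
 189 195 196 194 194 193 194 200 199 198 201 196]
201 [193 194 198 198 197 196 197 194 188 148 140 125 130 132 133 134 135 143
 165 193 196 195 194 195 193 199 197 199 197 196]
203 [195 196 199 214 237 235 207 202 195 152 139 134 131 130 132 135 132 131
 140 168 190 193 191 192 194 198 199 199 197 196]
```

```bash
python3 -m crank '[{"delta_pos":[-0.5,-1.1,5],"dr":[0,0,0],"jaw":15},{"delta_pos":[-0.5,-1.1,11],"dr":[0,0,0],"jaw":15},{"delta_pos":[-0.5,-1.1,16],"dr":[0,0,0],"jaw":15},{"delta_pos":[-0.5,-1.1,20],"dr":[0,0,0],"jaw":15},{"delta_pos":[-0.5,-1.1,22],"dr":[0,0,0],"jaw":15},{"delta_pos":[-0.5,-1.2,23],"dr":[0,0,0],"jaw":15},{"delta_pos":[-0.5,-1.4,24],"dr":[0,0,0],"jaw":15},{"delta_pos":[-0.5,-1.7,25],"dr":[0,0,0],"jaw":15}]'; python3 st.py
```

```text
t: 15.45
ee_pos: [0.6163, -0.057, 0.1025]
orientation: [0.001, 0.596, 0.803, 0.001]
force: [-2.9, 0.9, 12.5]
width: 0.022
grip_force: 60.0
t 15.45 d 12.526407310472415 x -0.8326716826962994 y -85.8649908586559 tilt [ 0.0023164 -0.0002446] F [  1.66066867  -2.49397772 -12.50271556]
```

```bash
python3 -m crank '[{"delta_pos":[0,-0.4,0.8],"dr":[0,0,0],"jaw":15},{"delta_pos":[0,-0.8,1.6],"dr":[0,0,0],"jaw":15},{"delta_pos":[0,-1.2,2.4],"dr":[0,0,0],"jaw":15},{"delta_pos":[0,-1.5,3],"dr":[0,0,0],"jaw":15},{"delta_pos":[0,-1.8,3.6],"dr":[0,0,0],"jaw":15},{"delta_pos":[0,-2.1,4.2],"dr":[0,0,0],"jaw":15}]'; python3 st.py
```

```text
t: 16.05
ee_pos: [0.616, -0.0577, 0.0998]
orientation: [0.003, 0.596, 0.803, 0.002]
force: [-1.1, -0.1, 14.5]
width: 0.0219
grip_force: 60.0
t 16.05 d 15.217231038965203 x -1.0961195240497281 y -86.52224236496446 tilt [ 0.00695866 -0.00058438] F [  0.14171557  -0.99710877 -14.54733743]
```

```bash
python3 -m crank '[{"delta_pos":[0,-0.2,0.9],"dr":[0,0,0],"jaw":15},{"delta_pos":[0,-0.4,1.8],"dr":[0,0,0],"jaw":15},{"delta_pos":[0,-0.5,2.7],"dr":[0,0,0],"jaw":15},{"delta_pos":[0,-0.6,3.6],"dr":[0,0,0],"jaw":15},{"delta_pos":[0,-0.7,4.5],"dr":[0,0,0],"jaw":15},{"delta_pos":[0,-0.8,5.4],"dr":[0,0,0],"jaw":15},{"delta_pos":[0,-0.9,6.3],"dr":[0,0,0],"jaw":15},{"delta_pos":[0,-1,7.2],"dr":[0,0,0],"jaw":15},{"delta_pos":[0,-1.1,8.1],"dr":[0,0,0],"jaw":15},{"delta_pos":[0,-1.2,9],"dr":[0,0,0],"jaw":15}]'; python3 st.py
```

```text
t: 17.05
ee_pos: [0.6151, -0.0584, 0.091]
orientation: [0.003, 0.596, 0.803, 0.002]
force: [-1.6, -0.9, 14.5]
width: 0.022
grip_force: 60.0
t 17.05 d 24.00407226252286 x -2.061892733956224 y -87.00140500086822 tilt [ 0.00760311 -0.00124126] F [ -0.48348368  -1.72801359 -14.49218104]
```

```bash
python3 -m crank '[{"delta_pos":[0,-0.2,0.9],"dr":[0,0,0],"jaw":15},{"delta_pos":[0.3,-0.5,1.8],"dr":[0,0,0],"jaw":15},{"delta_pos":[0.3,-0.7,2.7],"dr":[0,0,0],"jaw":15},{"delta_pos":[0.3,-0.8,3.6],"dr":[0,0,0],"jaw":15},{"delta_pos":[0.3,-0.9,4.5],"dr":[0,0,0],"jaw":15},{"delta_pos":[0.3,-1,5.4],"dr":[0,0,0],"jaw":15},{"delta_pos":[0.3,-1.1,6.3],"dr":[0,0,0],"jaw":15},{"delta_pos":[0.3,-1.2,7.2],"dr":[0,0,0],"jaw":15},{"delta_pos":[0.3,-1.3,8.1],"dr":[0,0,0],"jaw":15},{"delta_pos":[0.3,-1.4,9],"dr":[0,0,0],"jaw":15}]'; python3 st.py
```

```text
t: 18.05
ee_pos: [0.6141, -0.0585, 0.0819]
orientation: [0.004, 0.596, 0.803, 0.002]
force: [-0.4, -0.7, 14.7]
width: 0.0215
grip_force: 60.0
t 18.05 d 33.06029891303613 x -3.0667613380033236 y -86.85983470214758 tilt [ 0.00831941 -0.00128355] F [ -0.58243193  -0.50463575 -14.65824764]
```

```bash
python3 -m crank '[{"delta_pos":[0,-0.1,0.9],"dr":[0,0,0],"jaw":15},{"delta_pos":[0,-0.2,1.8],"dr":[0,0,0],"jaw":15},{"delta_pos":[0,-0.2,1.8],"dr":[0,0,0],"jaw":15}]'; python3 st.py
python3 -m crank '[{"delta_pos":[0,0,-4],"dr":[0,0,0],"jaw":15},{"delta_pos":[0,0.3,-12],"dr":[0,0,0],"jaw":15},{"delta_pos":[0,2,-25],"dr":[0,0,0],"jaw":15},{"delta_pos":[0,3,-45],"dr":[0,0,0],"jaw":15},{"delta_pos":[0,3,-51],"dr":[0,0,0],"jaw":15},{"delta_pos":[0,3,-51],"dr":[0,0,0],"jaw":15},{"delta_pos":[0,3,-51],"dr":[0,0,0],"jaw":15}]'; python3 st.py
```

```text
t: 18.35
ee_pos: [0.6138, -0.0586, 0.0799]
orientation: [0.004, 0.596, 0.803, 0.002]
force: [0.3, 0.2, 12.6]
width: 0.0219
grip_force: 60.0
t 18.35 d 35.10743631374252 x -3.3457417880665323 y -86.81955859948178 tilt [ 0.00805547 -0.00123205] F [  0.06837942   0.45466031 -12.63351559]
t: 19.05
ee_pos: [0.6129, -0.0572, 0.1267]
orientation: [-0.001, 0.596, 0.803, -0.001]
force: [-0.1, 0.1, -0.2]
width: 0.0219
grip_force: 60.0
t 19.05 d -11.698565718347595 x -4.434848395186714 y -84.96958997121578 tilt [-1.95684021e-03 -1.73878564e-05] F [ 0.16520673 -0.09034405  0.1948732 ]
```

```bash
python3 -m crank '[{"delta_pos":[45,2.5,0],"dr":[0,0,0],"jaw":15},{"delta_pos":[90,2.5,0],"dr":[0,0,0],"jaw":15},{"delta_pos":[135,2.5,0],"dr":[0,0,0],"jaw":15},{"delta_pos":[169.5,2.5,0],"dr":[0,0,0],"jaw":15},{"delta_pos":[169.5,2.5,0],"dr":[0,0,0],"jaw":15},{"delta_pos":[169.5,2.5,0],"dr":[0,0,0],"jaw":15},{"delta_pos":[169.5,2.5,0],"dr":[0,0,0],"jaw":15}]'; python3 st.py; python3 look.py w12; python3 - <<'E'
from h import *
c=np.load("w12.npz");g=cv2.cvtColor(c["im"],cv2.COLOR_RGB2GRAY).astype(int)
for r in (180,186,190,194,199,201,203):print(r,g[r,302:332])
E
```

```text
t: 19.75
ee_pos: [0.567, 0.1049, 0.1268]
orientation: [-0.0, 0.596, 0.803, -0.001]
force: [0.8, -1.0, -0.7]
width: 0.0216
grip_force: 60.0
t 19.75 d -11.769528967668407 x -1.6332814561701967 y 83.3921825781737 tilt [-0.0009952  -0.00078211] F [-1.23574791  0.46342304  0.74293951]
t 19.8 tcp [567.10690871 104.63425877 126.88095705] tip [567.06129028 104.59551451  65.88098641] tilt [-7.47843190e-04 -6.35151810e-04 -9.99999519e-01] F [-0.41296249  0.27892336  0.97165892]
tip px [[317.90179321 205.55232931]
 [317.9196815  196.43925353]]
180 [143 147 145 147 144 146 145 143 144 144 141 122  90  87  90  85  91 108
 143 147 143 145 144 143 144 144 141 143 140 146]
186 [220 222 223 226 225 223 222 220 218 185 165 135  94  85  89  87  90 110
 169 177 219 222 223 223 223 222 221 222 224 225]
190 [117 123 147 161 232 255 255 255 255 236 194 131  95  84  87  86  91 110
 166 175 219 223 224 216 172  99  85  85  88  88]
194 [125 122 144 199 234 253 254 254 253 199 162 119  88  88  85  84  91 112
 163 175 218 224 222 222 213 171 118 101 103 115]
199 [220 222 225 225 225 222 221 221 216 174 161 120 126 150 154 152 153 144
 166 178 217 222 223 221 221 221 220 223 225 225]
201 [221 223 225 224 224 223 220 220 221 177 174 141 151 154 153 155 155 156
 163 176 219 221 222 221 220 219 220 223 225 225]
203 [250 251 251 250 232 228 226 239 254 215 178 158 157 152 153 150 155 155
 156 173 218 222 221 222 223 220 220 223 224 224]
```

```bash
python3 -m crank '[{"delta_pos":[1,-0.3,8],"dr":[0,0,0],"jaw":15},{"delta_pos":[1,-0.3,16],"dr":[0,0,0],"jaw":15},{"delta_pos":[1,-0.3,23],"dr":[0,0,0],"jaw":15},{"delta_pos":[1,-0.3,29],"dr":[0,0,0],"jaw":15},{"delta_pos":[1,-0.3,31],"dr":[0,0,0],"jaw":15},{"delta_pos":[1,-0.5,32],"dr":[0,0,0],"jaw":15},{"delta_pos":[1,-0.7,33],"dr":[0,0,0],"jaw":15},{"delta_pos":[1,-0.9,34],"dr":[0,0,0],"jaw":15},{"delta_pos":[1,-1.2,35],"dr":[0,0,0],"jaw":15}]'; python3 st.py
```

```text
t: 20.7
ee_pos: [0.566, 0.1063, 0.0944]
orientation: [0.001, 0.596, 0.803, 0.001]
force: [-3.1, -0.8, 13.7]
width: 0.0219
grip_force: 60.0
t 20.7 d 20.56195632418123 x -1.9494288845720946 y 85.08831537329033 tilt [1.79459246e-03 1.61071891e-05] F [  0.11940048  -3.1842208  -13.70647257]
```

```bash
python3 -m crank '[{"delta_pos":[0,-0.5,0.7],"dr":[0,0,0],"jaw":15},{"delta_pos":[0,-1,1.4],"dr":[0,0,0],"jaw":15},{"delta_pos":[0,-1.5,2.2],"dr":[0,0,0],"jaw":15},{"delta_pos":[0,-1.8,3],"dr":[0,0,0],"jaw":15},{"delta_pos":[0,-2,3.8],"dr":[0,0,0],"jaw":15},{"delta_pos":[0,-2.2,4.6],"dr":[0,0,0],"jaw":15},{"delta_pos":[0,-2.3,5.4],"dr":[0,0,0],"jaw":15}]'; python3 st.py
```

```text
t: 21.4
ee_pos: [0.5654, 0.106, 0.0904]
orientation: [0.002, 0.596, 0.803, 0.002]
force: [-2.4, -1.3, 14.3]
width: 0.0216
grip_force: 60.0
t 21.4 d 24.573289760964276 x -2.3356034074429783 y 84.93692595982967 tilt [0.00612841 0.00087821] F [ -0.53725613  -2.57537564 -14.27828936]
```

```bash
python3 -m crank '[{"delta_pos":[0,-0.3,0.8],"dr":[0,0,0],"jaw":15},{"delta_pos":[0,-0.6,1.7],"dr":[0,0,0],"jaw":15},{"delta_pos":[0,-0.8,2.6],"dr":[0,0,0],"jaw":15},{"delta_pos":[0,-0.9,3.5],"dr":[0,0,0],"jaw":15},{"delta_pos":[0,-1,4.4],"dr":[0,0,0],"jaw":15},{"delta_pos":[0,-1.1,5.3],"dr":[0,0,0],"jaw":15},{"delta_pos":[0,-1.2,6.2],"dr":[0,0,0],"jaw":15},{"delta_pos":[0,-1.3,7.1],"dr":[0,0,0],"jaw":15},{"delta_pos":[0,-1.4,8],"dr":[0,0,0],"jaw":15},{"delta_pos":[0,-1.5,8.9],"dr":[0,0,0],"jaw":15},{"delta_pos":[0,-1.6,9.8],"dr":[0,0,0],"jaw":15},{"delta_pos":[0,-1.7,10.6],"dr":[0,0,0],"jaw":15}]'; python3 st.py
```

```text
t: 22.6
ee_pos: [0.5642, 0.1056, 0.0799]
orientation: [0.003, 0.596, 0.803, 0.003]
force: [-2.0, -0.5, 15.6]
width: 0.0216
grip_force: 60.0
t 22.6 d 35.11378342319149 x -3.522971667003578 y 84.89709867870786 tilt [0.00703544 0.00103662] F [  0.06299434  -1.99585052 -15.59777126]
```

```bash
python3 -m crank '[{"delta_pos":[0,-0.3,0.5],"dr":[0,0,0],"jaw":15},{"delta_pos":[0,-0.4,0.8],"dr":[0,0,0],"jaw":15},{"delta_pos":[0,-0.4,0.8],"dr":[0,0,0],"jaw":15}]'; python3 st.py
python3 -m crank '[{"delta_pos":[0,0,-4],"dr":[0,0,0],"jaw":15},{"delta_pos":[0,0.3,-12],"dr":[0,0,0],"jaw":15},{"delta_pos":[0,2,-25],"dr":[0,0,0],"jaw":15},{"delta_pos":[0,3,-45],"dr":[0,0,0],"jaw":15},{"delta_pos":[0,3,-51],"dr":[0,0,0],"jaw":15},{"delta_pos":[-45,3,-51],"dr":[0,0,0],"jaw":15},{"delta_pos":[-90,3,-51],"dr":[0,0,0],"jaw":15},{"delta_pos":[-135,3,-51],"dr":[0,0,0],"jaw":15},{"delta_pos":[-169,3,-51],"dr":[0,0,0],"jaw":15},{"delta_pos":[-169,3,-51],"dr":[0,0,0],"jaw":15},{"delta_pos":[-169,3,-51],"dr":[0,0,0],"jaw":15},{"delta_pos":[-169,3,-51],"dr":[0,0,0],"jaw":15}]'; python3 st.py;  python3 look.py w13; python3 - <<'E'
from h import *
c=np.load("w13.npz");g=cv2.cvtColor(c["im"],cv2.COLOR_RGB2GRAY).astype(int)
for r in (70,100,130,150,180,186,194,199,203):print(r,g[r,300:332])
E
```

```text
t: 22.9
ee_pos: [0.5641, 0.1056, 0.0789]
orientation: [0.003, 0.596, 0.803, 0.003]
force: [-1.8, -0.5, 14.5]
width: 0.0215
grip_force: 60.0
t 22.9 d 36.04979663492917 x -3.631302790578715 y 84.91494141565855 tilt [0.00748342 0.00123853] F [ -0.02522548  -1.74148448 -14.47761891]
t: 24.1
ee_pos: [0.6123, -0.0549, 0.126]
orientation: [-0.001, 0.596, 0.803, -0.0]
force: [0.1, 0.1, -0.8]
width: 0.0217
grip_force: 60.0
t 24.1 d -11.01517945954393 x -4.228253409794599 y -82.54155389617118 tilt [-0.00181629  0.00056018] F [0.00891825 0.14307025 0.78728233]
t 24.15 tcp [612.47830305 -54.56238992 126.18736769] tip [612.3940837  -54.53712855  65.18743106] tilt [-1.38064515e-03  4.14120943e-04 -9.99998961e-01] F [-0.04052503  0.45743394  1.22219367]
tip px [[318.089739   204.97056561]
 [318.09650946 195.84618652]]
70 [239 232 162 139 219 238 242 242 242 241 239 239 214 127 105 104 103 104
 106 106 107 102 100 146 205 210 212 207 206 207 207 193]
100 [239 237 214 154 187 241 242 242 244 242 241 239 220 130 109 105 107 107
 106 105 104  88 106 186 234 215 210 204 205 208 203 175]
130 [238 238 232
[... 228 characters left out ...]
 204 201 206 205 200 170]
180 [199 199 197 199 205 203 202 201 197 195 185 145 131  97  78  75  79  78
  75  74  72  78  85 118 148 163 198 198 199 199 201 195]
186 [198 196 193 199 201 200 201 198 194 193 183 147 134  96  74  72  74  73
  75  77  76  79  90 122 149 162 196 200 198 197 197 196]
194 [249 248 249 254 253 223 210 219 247 248 244 177 145  99  82  78  77  75
  73  73  76  77  91 123 147 163 193 199 196 197 196 193]
199 [196 196 196 199 199 202 200 199 197 194 191 152 143 111 111 131 133 134
 133 107  81  79  92 123 145 161 191 195 198 196 193 196]
203 [202 198 193 205 238 240 237 211 204 201 195 148 138 133 133 138 133 134
 135 131 134 136 131 126 145 161 192 196 196 195 194 193]
```

View pics/w13.png

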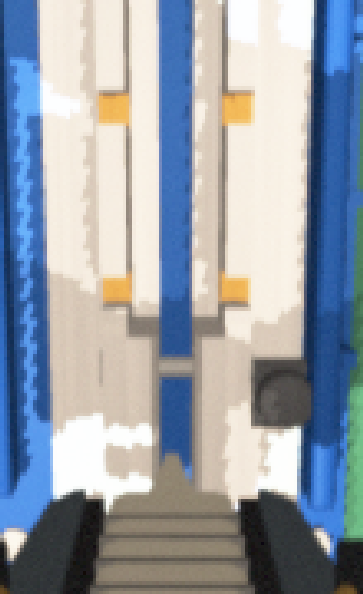

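The seam is now wide and parallel, at x≈311–325 at row 190. The tip at about (316.5,198) sits ~1.2 mm left of the seam's middle. I'll do one more short press on the right for margin.

```bash
python3 -m crank '[{"delta_pos":[-1,1.2,8],"dr":[0,0,0],"jaw":15},{"delta_pos":[-1,1.2,16],"dr":[0,0,0],"jaw":15},{"delta_pos":[-1,1.2,24],"dr":[0,0,0],"jaw":15},{"delta_pos":[-1,1.2,32],"dr":[0,0,0],"jaw":15},{"delta_pos":[-1,1.2,38],"dr":[0,0,0],"jaw":15},{"delta_pos":[-1,1.2,41],"dr":[0,0,0],"jaw":15},{"delta_pos":[-1,1.2,43],"dr":[0,0,0],"jaw":15},{"delta_pos":[-1,1,44],"dr":[0,0,0],"jaw":15},{"delta_pos":[-1,0.7,45],"dr":[0,0,0],"jaw":15},{"delta_pos":[-1,0.4,46],"dr":[0,0,0],"jaw":15}]'; python3 st.py
```

```text
t: 25.15
ee_pos: [0.6139, -0.0568, 0.0827]
orientation: [0.0, 0.596, 0.803, 0.0]
force: [-4.2, 0.6, 11.7]
width: 0.0219
grip_force: 60.0
t 25.15 d 32.34549623996708 x -3.1543638894231116 y -84.89931801543224 tilt [ 0.0009315  -0.00025847] F [  1.76166744  -3.80056961 -11.73985543]
```

```bash
python3 -m crank '[{"delta_pos":[0,-0.6,0.8],"dr":[0,0,0],"jaw":15},{"delta_pos":[0,-1.2,1.6],"dr":[0,0,0],"jaw":15},{"delta_pos":[0,-1.7,2.4],"dr":[0,0,0],"jaw":15},{"delta_pos":[0,-2,3.2],"dr":[0,0,0],"jaw":15},{"delta_pos":[0,-2.2,4],"dr":[0,0,0],"jaw":15},{"delta_pos":[0,-2.4,4.8],"dr":[0,0,0],"jaw":15},{"delta_pos":[0,-2.5,5.6],"dr":[0,0,0],"jaw":15},{"delta_pos":[0,-2.6,6],"dr":[0,0,0],"jaw":15}]'; python3 st.py
```

```text
t: 25.95
ee_pos: [0.6135, -0.0577, 0.0787]
orientation: [0.003, 0.596, 0.803, 0.002]
force: [-3.3, 0.7, 16.3]
width: 0.022
grip_force: 60.0
t 25.95 d 36.29330631736256 x -3.4280037289271945 y -85.8478071057428 tilt [ 0.00665633 -0.0008511 ] F [  1.56657052  -2.83853428 -16.31139157]
```

```bash
python3 -m crank '[{"delta_pos":[0,0,-4],"dr":[0,0,0],"jaw":15},{"delta_pos":[0,0.3,-12],"dr":[0,0,0],"jaw":15},{"delta_pos":[0,2,-25],"dr":[0,0,0],"jaw":15},{"delta_pos":[0,3,-60],"dr":[0,0,0],"jaw":15},{"delta_pos":[0,3,-100],"dr":[0,0,0],"jaw":15},{"delta_pos":[0,3,-115],"dr":[0,0,0],"jaw":15},{"delta_pos":[0,3,-115],"dr":[0,0,0],"jaw":15}]'; python3 look.py w14; python3 - <<'E'
from workcell import status
from h import *
s=status.state();print(s["ee_pos"],tooldelta(s,[.4672,-.3386,s["ee_pos"][2]]))
c=np.load("w14.npz");g=cv2.cvtColor(c["im"],cv2.COLOR_RGB2GRAY).astype(int)
for r in (20,60,100,140,170,180,186):print(r,g[r,300:335])
E
```

```text
t: 26.65
ee_pos: [0.6155, -0.0568, 0.1932]
orientation: [0.003, 0.596, 0.803, 0.001]
force: [0.3, -0.2, -0.6]
width: 0.0221
grip_force: 60.0
t 26.7 tcp [614.32858351 -56.59796074 190.81371479] tip [614.41594391 -56.62665384 129.8137841 ] tilt [ 1.43213763e-03 -4.70378728e-04 -9.99998864e-01] F [ 0.21835021 -0.17228335  1.00598595]
tip px [[315.98965065 203.51761298]
 [315.98744977 194.47718246]]
[ 0.61432858 -0.05659796  0.19081371] [-2.273e+02 -2.225e+02 -1.000e-01]
20 [231 232 232 233 232 231 224 161 137 106  96  97  93  81  79  79  77  79
  92 132 158 225 230 230 235 251 251 251 252 251 251 251 251 249 203]
60 [226 157 164 231 235 235 237 234 231 181 111  98 101 102 100  99  98 104
 135 196 203 201 197 199 192 164 163 228 233 233 235 235 238 245 238]
100 [233 203 145 212 236 238 236 235 234 208 120 102 101 100 101 100  93  88
 140 215 205 199 194 199 190 142 181 231 234 235 234 233 234 238 237]
140 [171 165 137 187 235 236 237 234 234 231 128  96  95  96 101  96  98 100
 145 213 198 196 195 198 188 131 152 169 168 169 170 182 231 235 236]
170 [194 191 207 233 231 202 194 179 139 122  91  73  73  71  73  75  76  96
 171 213 207 231 234 231 234 245 244 235 236 233 230 229 204 114  80]
180 [253 253 253 253 253 253 253 251 182 136  89  87  86  76  71  73  71  82
 137 222 245 253 253 253 253 253 253 253 253 253 253 252 224 193 193]
186 [253 253 253 253 253 253 253 250 174 132  89  90  89  83 127 133 133 130
 147 223 245 253 253 253 253 253 253 253 253 253 253 251 207 192 212]
```

```bash
python3 - <<'E'
from h import *
c=np.load("w14.npz");ex=np.array([.9576,.2882]);ey=np.array([-.2882,.9576])
for r,a,b in [(20,306.7,320.5),(20,308.6,318.7),(170,307.2,320.3),(180,307.9,320),(180,309.6,318)]:
    P=ray(c,[(a,r),(b,r)],.054)[:,:2]*1e3; print(r,"width",(P[1]-P[0])@ex,"y",(P[0]-[586.1,23.5])@ey)
E
python3 -m crank '[{"delta_pos":[-40,-40,0],"dr":[0,0,5],"jaw":15},{"delta_pos":[-75,-75,0],"dr":[0,0,10],"jaw":15},{"delta_pos":[-110,-110,0],"dr":[0,0,15],"jaw":15},{"delta_pos":[-145,-145,0],"dr":[0,0,20],"jaw":15},{"delta_pos":[-180,-180,0],"dr":[0,0,25],"jaw":15},{"delta_pos":[-210,-210,0],"dr":[0,0,27.1],"jaw":15},{"delta_pos":[-227,-222.5,0],"dr":[0,0,27.1],"jaw":15},{"delta_pos":[-227,-222.5,0],"dr":[0,0,27.1],"jaw":15},{"delta_pos":[-227,-222.5,0],"dr":[0,0,27.1],"jaw":15},{"delta_pos":[-227,-222.5,0],"dr":[0,0,27.1],"jaw":15}]'; python3 - <<'E'
from workcell import status
from h import *
s=status.state();print(s["ee_pos"],s["orientation"],tooldelta(s,[.4672,-.3386,.071]))
E
```

```text
20 width 11.946726336405028 y 58.453520061778555
20 width 8.74362978146888 y 58.458329413246446
170 width 12.647735068175587 y -73.18633938327356
180 width 11.772776324182066 y -83.04892906274394
180 width 8.172800928223436 y -83.04757518713204
t: 27.7
ee_pos: [0.4671, -0.3369, 0.1887]
orientation: [-0.001, 0.767, 0.641, -0.0]
force: [-0.2, -0.0, -0.7]
width: 0.0219
grip_force: 60.0
[ 0.46705099 -0.33687002  0.18865548] [-1.16354261e-03  7.67140854e-01  6.41477633e-01 -5.24579875e-05] [ -1.8   0.7 117.7]
```

```bash
python3 - <<'E'
from h import *
ex=np.array([.9576,.2882]);ey=np.array([-.2882,.9576])
def edge(row,i,step,lvl):
    while row[i]<lvl: i+=step
    return i-step*(row[i]-lvl)/(row[i]-row[i-step])
for n,rows,x0,lvl in [("w2",range(100,122),327,180),("w3",range(172,188),314,180),("w10",range(184,189),316,190),("w12",range(184,189),316,190),("w13",range(176,188),318,180),("w14",range(12,40),313,180),("w14",range(158,185),313,180)]:
    c=np.load(n+".npz");g=cv2.cvtColor(c["im"],cv2.COLOR_RGB2GRAY).astype(float);o=[]
    for r in rows:
        P=ray(c,[(edge(g[r],x0,-1,lvl),r),(edge(g[r],x0,1,lvl),r)],.054)[:,:2]*1e3;o.append([(P[1]-P[0])@ex,(P[0]-[586.1,23.5])@ey])
    print(n,np.median(o,0),np.std(o,0)[0])
E
```

```text
w2 [  4.72431678 -79.01736678] 0.1158730439892158
w3 [  6.03530702 -68.97089726] 0.12579093259810886
w10 [ 4.79365105 94.88964435] 0.02617478319590982
w12 [ 8.04348384 95.29932631] 0.03382605992854822
w13 [ 11.87566489 -66.91481923] 0.05856090483719188
w14 [nan nan] nan
w14 [ 10.4064606  -74.16553996] 1.1706712900975442<stdin>:5: RuntimeWarning: divide by zero encountered in scalar divide
h.py:5: RuntimeWarning: invalid value encountered in matmul
  d=np.c_[(uv[:,0]-c["cx"])/c["fx"],(uv[:,1]-c["cy"])/c["fy"],np.ones(len(uv))]@R
h.py:7: RuntimeWarning: invalid value encountered in multiply
  return o+d*((z-o[2])/d[:,2])[:,None]
```

Compared with the earlier images, the openings are ~0.8 mm below my geometric estimate (elastic take-up). Both ends are only ~6.4 mm off, so I'll go back and press both a little further.

```bash
python3 -m crank '[{"delta_pos":[45,14,0],"dr":[0,0,-4],"jaw":15},{"delta_pos":[90,28,0],"dr":[0,0,-9],"jaw":15},{"delta_pos":[135,42,0],"dr":[0,0,-13],"jaw":15},{"delta_pos":[180,56,0],"dr":[0,0,-17],"jaw":15},{"delta_pos":[225,70,0],"dr":[0,0,-22],"jaw":15},{"delta_pos":[265,83,0],"dr":[0,0,-27.1],"jaw":15},{"delta_pos":[302,95,0],"dr":[0,0,-27.1],"jaw":15},{"delta_pos":[302,95,30],"dr":[0,0,-27.1],"jaw":15},{"delta_pos":[302,95,60],"dr":[0,0,-27.1],"jaw":15},{"delta_pos":[302,95,60],"dr":[0,0,-27.1],"jaw":15},{"delta_pos":[302,95,60],"dr":[0,0,-27.1],"jaw":15}]'; python3 st.py;python3 look.py w15; python3 - <<'E'
from h import *
c=np.load("w15.npz");g=cv2.cvtColor(c["im"],cv2.COLOR_RGB2GRAY).astype(int)
for r in (175,180,186,192,199,203):print(r,g[r,300:335])
E
```

```text
t: 28.8
ee_pos: [0.6142, -0.0569, 0.1296]
orientation: [-0.0, 0.595, 0.803, -0.0]
force: [0.2, 1.1, -0.9]
width: 0.0218
grip_force: 60.0
t 28.8 d -14.580597018997892 x -2.979360774990538 y -85.08529040978226 tilt [-0.00099833  0.00016237] F [0.96310148 0.54764546 0.90999027]
t 28.85 tcp [615.07338587 -57.39883439 130.76679507] tip [615.17919553 -57.40814258  69.76688755] tilt [ 1.73458462e-03 -1.52593414e-04 -9.99998484e-01] F [-0.13677982  0.11222967  0.78637805]
tip px [[318.88864014 206.63211153]
 [318.91320285 197.48951716]]
175 [198 203 204 203 198 198 194 195 158 143 115  92  75  75  77  80  74  75
  73  70  80 100 138 150 182 198 199 201 198 195 197 199 201 204 202]
180 [195 201 199 202 198 199 198 195 157 144 116  87  78  73  77  77  75  79
  76  75  79 102 145 155 186 196 197 196 198 193 196 200 202 204 199]
186 [202 198 198 208 237 240 236 204 163 141 120  90  77  73  80  75  76  74
  76  77  86 117 146 153 191 199 195 196 195 194 194 197 209 233 236]
192 [249 253 247 217 211 219 246 245 193 145 120 106  78  73  75  70  72  76
  73  76  88 129 144 150 189 197 198 196 194 195 192 201 204 213 234]
199 [194 199 196 200 198 198 192 191 160 143 115  90  74  80 106 129 134 132
 135 134 139 138 145 152 192 194 198 194 192 192 194 199 223 229 234]
203 [238 244 254 254 254 254 253 252 200 156 125  93 104 130 133 134 136 134
 133 136 134 137 145 152 189 194 194 196 194 191 193 200 205 234 233]
```

```bash
python3 -m crank '[{"delta_pos":[2,-1.2,10],"dr":[0,0,0],"jaw":15},{"delta_pos":[2,-1.2,20],"dr":[0,0,0],"jaw":15},{"delta_pos":[2,-1.2,30],"dr":[0,0,0],"jaw":15},{"delta_pos":[2,-1.2,39],"dr":[0,0,0],"jaw":15},{"delta_pos":[2,-1.2,45],"dr":[0,0,0],"jaw":15},{"delta_pos":[2,-1.2,47],"dr":[0,0,0],"jaw":15},{"delta_pos":[2,-1.3,48.5],"dr":[0,0,0],"jaw":15},{"delta_pos":[2,-1.5,50],"dr":[0,0,0],"jaw":15},{"delta_pos":[2,-1.8,51],"dr":[0,0,0],"jaw":15}]'; python3 st.py
```

```text
t: 29.75
ee_pos: [0.6132, -0.0566, 0.0797]
orientation: [0.001, 0.596, 0.803, 0.001]
force: [1.7, 0.1, 6.6]
width: 0.0223
grip_force: 60.0
t 29.75 d 35.336383493817245 x -3.602913422982637 y -84.58457652337482 tilt [ 0.00308052 -0.00011725] F [-0.36857645  1.64148857 -6.63949925]
```

```bash
python3 -m crank '[{"delta_pos":[0,0,0.8],"dr":[0,0,0],"jaw":15},{"delta_pos":[0,0,1.6],"dr":[0,0,0],"jaw":15},{"delta_pos":[0,-0.3,2.4],"dr":[0,0,0],"jaw":15},{"delta_pos":[0,-0.7,3.2],"dr":[0,0,0],"jaw":15},{"delta_pos":[0,-1.1,4],"dr":[0,0,0],"jaw":15},{"delta_pos":[0,-1.4,4.8],"dr":[0,0,0],"jaw":15},{"delta_pos":[0,-1.6,5.6],"dr":[0,0,0],"jaw":15},{"delta_pos":[0,-1.7,6.2],"dr":[0,0,0],"jaw":15}]'; python3 st.py
```

```text
t: 30.55
ee_pos: [0.6129, -0.0572, 0.0757]
orientation: [0.003, 0.596, 0.803, 0.002]
force: [1.6, 0.3, 12.2]
width: 0.0215
grip_force: 60.0
t 30.55 d 39.32947947176228 x -3.8647611307101064 y -85.19280094372594 tilt [ 0.00708939 -0.00061761] F [ -0.22992118   1.71597745 -12.22740694]
```

```bash
python3 -m crank '[{"delta_pos":[0,0,-4],"dr":[0,0,0],"jaw":15},{"delta_pos":[0,0.3,-12],"dr":[0,0,0],"jaw":15},{"delta_pos":[0,1,-30],"dr":[0,0,0],"jaw":15},{"delta_pos":[0,2,-50],"dr":[0,0,0],"jaw":15},{"delta_pos":[0,3,-56],"dr":[0,0,0],"jaw":15},{"delta_pos":[45,3,-56],"dr":[0,0,0],"jaw":15},{"delta_pos":[90,3,-56],"dr":[0,0,0],"jaw":15},{"delta_pos":[135,3,-56],"dr":[0,0,0],"jaw":15},{"delta_pos":[170,3,-56],"dr":[0,0,0],"jaw":15},{"delta_pos":[170,3,-56],"dr":[0,0,0],"jaw":15},{"delta_pos":[170,3,-56],"dr":[0,0,0],"jaw":15},{"delta_pos":[170,3,-56],"dr":[0,0,0],"jaw":15}]'; python3 look.py w16;python3 st.py; python3 - <<'E'
from h import *
c=np.load("w16.npz");g=cv2.cvtColor(c["im"],cv2.COLOR_RGB2GRAY).astype(int)
for r in (186,190,194,199,203):print(r,g[r,300:335])
E
```

```text
t: 31.75
ee_pos: [0.5639, 0.1055, 0.1278]
orientation: [-0.0, 0.596, 0.803, -0.001]
force: [-0.5, -0.7, -1.5]
width: 0.0214
grip_force: 60.0
t 31.8 tcp [564.05805485 105.30783555 127.92004842] tip [564.00799772 105.26591705  66.92008337] tilt [-8.20608824e-04 -6.87188528e-04 -9.99999427e-01] F [-0.30572885 -0.66969079  1.07747728]
tip px [[317.9392544  205.54401287]
 [317.95790692 196.43199274]]
t 31.8 d -12.920083365840014 x -4.269224095324811 y 84.65647722092348 tilt [-0.00082061 -0.00068719] F [-0.30572885 -0.66969079  1.07747728]
186 [228 226 226 225 227 226 223 222 223 223 187 169 144  98  88  88  86  87
  85  88  85  91 113 150 170 187 221 223 224 222 224 223 222 230 249]
190 [166 170 165 154 199 254 255 255 255 255 237 198 147  96  86  86  86  89
  87  86  88 109 173 157 171 185 219 224 222 220 197 143 110 118 128]
194 [ 90  93  99 130 135 167 217 221 222 217 182 167 134  93  86  84  83  87
  89  89  86  87 107 147 172 198 220 222 222 211 136  94  90  88 107]
199 [221 221 219 224 224 222 222 222 222 216 183 169 132 101 122 153 153 153
 149 122  93  87 109 148 171 199 221 221 221 222 221 222 240 247 249]
203 [255 252 251 250 235 239 255 255 255 255 220 183 160 155 154 152 156 152
 155 153 150 127 144 154 171 197 218 221 222 221 222 221 224 239 249]
```

```bash
python3 -m crank '[{"delta_pos":[0,0.8,10],"dr":[0,0,0],"jaw":15},{"delta_pos":[0,0.8,20],"dr":[0,0,0],"jaw":15},{"delta_pos":[0,0.8,30],"dr":[0,0,0],"jaw":15},{"delta_pos":[0,0.8,38],"dr":[0,0,0],"jaw":15},{"delta_pos":[0,0.8,43],"dr":[0,0,0],"jaw":15},{"delta_pos":[0,0.8,45],"dr":[0,0,0],"jaw":15},{"delta_pos":[0,0.7,46.5],"dr":[0,0,0],"jaw":15},{"delta_pos":[0,0.5,48],"dr":[0,0,0],"jaw":15},{"delta_pos":[0,0.2,49],"dr":[0,0,0],"jaw":15}]'; python3 st.py
```

```text
t: 32.7
ee_pos: [0.5642, 0.1065, 0.0807]
orientation: [0.0, 0.596, 0.803, 0.0]
force: [-4.0, 0.1, 10.0]
width: 0.0217
grip_force: 60.0
t 32.7 d 34.250330728807754 x -3.6682373322547073 y 85.81092236085752 tilt [ 6.12246126e-04 -4.47157482e-05] F [  1.2698862   -3.73917543 -10.01669552]
```

```bash
python3 -m crank '[{"delta_pos":[0,-0.5,0.8],"dr":[0,0,0],"jaw":15},{"delta_pos":[0,-1,1.6],"dr":[0,0,0],"jaw":15},{"delta_pos":[0,-1.5,2.4],"dr":[0,0,0],"jaw":15},{"delta_pos":[0,-1.8,3.2],"dr":[0,0,0],"jaw":15},{"delta_pos":[0,-2.1,4],"dr":[0,0,0],"jaw":15},{"delta_pos":[0,-2.4,4.8],"dr":[0,0,0],"jaw":15},{"delta_pos":[0,-2.6,5.6],"dr":[0,0,0],"jaw":15},{"delta_pos":[0,-2.7,6.4],"dr":[0,0,0],"jaw":15},{"delta_pos":[0,-2.8,7.2],"dr":[0,0,0],"jaw":15}]'; python3 st.py
```

```text
t: 33.6
ee_pos: [0.5637, 0.1061, 0.0759]
orientation: [0.002, 0.596, 0.803, 0.002]
force: [-2.6, -0.2, 16.5]
width: 0.0217
grip_force: 60.0
t 33.6 d 39.060632577324796 x -3.9432266884030054 y 85.52325962662155 tilt [0.00645552 0.00098753] F [  0.53036154  -2.48317234 -16.49977288]
```

```bash
python3 -m crank '[{"delta_pos":[0,0,-4],"dr":[0,0,0],"jaw":15},{"delta_pos":[0,0.3,-12],"dr":[0,0,0],"jaw":15},{"delta_pos":[0,1,-30],"dr":[0,0,0],"jaw":15},{"delta_pos":[0,2,-60],"dr":[0,0,0],"jaw":15},{"delta_pos":[0,3,-100],"dr":[0,0,0],"jaw":15},{"delta_pos":[0,3,-118],"dr":[0,0,0],"jaw":15},{"delta_pos":[0,3,-118],"dr":[0,0,0],"jaw":15}]'; python3 -c "
from workcell import status
from h import *
s=status.state();print(s['ee_pos'],tooldelta(s,[.4672,-.3386,s['ee_pos'][2]]))"
```

```text
t: 34.3
ee_pos: [0.5659, 0.1069, 0.1934]
orientation: [0.002, 0.596, 0.803, 0.002]
force: [0.7, -0.7, -0.9]
width: 0.0215
grip_force: 60.0
[0.56585972 0.10688284 0.19338963] [-397.8 -223.5   -1. ]
```

```bash
python3 -m crank '[{"delta_pos":[-45,-25,0],"dr":[0,0,0],"jaw":15},{"delta_pos":[-90,-50,0],"dr":[0,0,3],"jaw":15},{"delta_pos":[-130,-73,0],"dr":[0,0,7],"jaw":15},{"delta_pos":[-170,-96,0],"dr":[0,0,11],"jaw":15},{"delta_pos":[-210,-118,0],"dr":[0,0,15],"jaw":15},{"delta_pos":[-250,-140,0],"dr":[0,0,19],"jaw":15},{"delta_pos":[-290,-163,0],"dr":[0,0,23],"jaw":15},{"delta_pos":[-330,-185,0],"dr":[0,0,27.1],"jaw":15},{"delta_pos":[-365,-205,0],"dr":[0,0,27.1],"jaw":15},{"delta_pos":[-398,-223.5,0],"dr":[0,0,27.1],"jaw":15},{"delta_pos":[-398,-223.5,0],"dr":[0,0,27.1],"jaw":15},{"delta_pos":[-398,-223.5,0],"dr":[0,0,27.1],"jaw":15}]'
python3 -m crank '[{"delta_pos":[0,0,0],"dr":[0,0,0],"jaw":15},{"delta_pos":[0,0,0],"dr":[0,0,0],"jaw":15}]'
python3 look.py w17; python3 -c "
from workcell import status
from h import *
s=status.state();print(s['ee_pos'],s['orientation'],tooldelta(s,[.4672,-.3386,.071]))"
```

```text
t: 35.5
ee_pos: [0.4646, -0.3388, 0.1883]
orientation: [-0.002, 0.768, 0.64, -0.0]
force: [0.1, 1.1, -0.7]
width: 0.0221
grip_force: 60.0
t: 35.7
ee_pos: [0.4659, -0.3376, 0.1897]
orientation: [-0.001, 0.767, 0.642, -0.0]
force: [-0.1, -0.0, -1.4]
width: 0.0216
grip_force: 60.0
t 35.75 tcp [ 466.05158255 -337.75220134  189.95428268] tip [ 466.0231404  -337.7193063   128.95429818] tilt [-4.66264693e-04  5.39262964e-04 -9.99999746e-01] F [-0.15598063  0.83070999  0.69971748]
tip px [[317.47552476 204.87940856]
 [317.48310581 195.75419799]]
[ 0.46605158 -0.3377522   0.18995428] [-3.56396673e-04  7.66932375e-01  6.41727828e-01 -5.76671987e-06] [ -0.7   1.3 119. ]
```

View pics/w17.png

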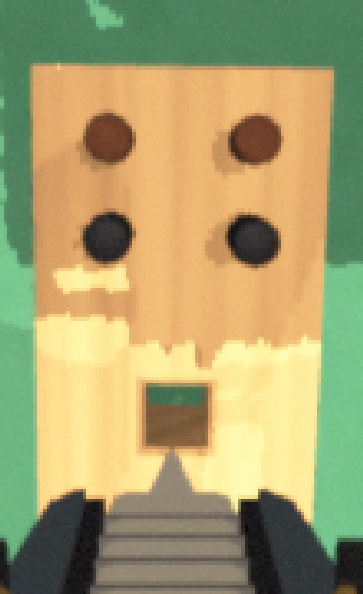

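The tip (about (317,197)) is in front of and slightly left of the slot (318.6,185). That agrees with the computed correction of (-0.7, +1.3) mm.

```bash
python3 -m crank '[{"delta_pos":[-0.7,1.3,20],"dr":[0,0,0],"jaw":15},{"delta_pos":[-0.7,1.3,45],"dr":[0,0,0],"jaw":15},{"delta_pos":[-0.7,1.3,60],"dr":[0,0,0],"jaw":15},{"delta_pos":[-0.7,1.3,64],"dr":[0,0,0],"jaw":15},{"delta_pos":[-0.7,1.3,74],"dr":[0,0,0],"jaw":15},{"delta_pos":[-0.7,1.3,86],"dr":[0,0,0],"jaw":15},{"delta_pos":[-0.7,1.3,100],"dr":[0,0,0],"jaw":15},{"delta_pos":[-0.7,1.3,110],"dr":[0,0,0],"jaw":15},{"delta_pos":[-0.7,1.3,116],"dr":[0,0,0],"jaw":15},{"delta_pos":[-0.7,1.3,118],"dr":[0,0,0],"jaw":15},{"delta_pos":[-0.7,1.3,118],"dr":[0,0,0],"jaw":15}]'
```

```text
t: 36.85
ee_pos: [0.4671, -0.3401, 0.0722]
orientation: [0.0, 0.768, 0.641, 0.0]
force: [0.2, -0.3, -1.5]
width: 0.0215
grip_force: 60.0
```

```bash
python3 -m crank '[{"delta_pos":[0.5,0,0.8],"dr":[0,0,0],"jaw":15},{"delta_pos":[0.5,0,0.8],"dr":[0,0,0],"jaw":15},{"delta_pos":[0.5,0,0.8],"dr":[0,0,0],"jaw":50},{"delta_pos":[0.5,0,0.8],"dr":[0,0,0],"jaw":50},{"delta_pos":[0.5,0,0.8],"dr":[0,0,0],"jaw":50},{"delta_pos":[0.5,0,0.8],"dr":[0,0,0],"jaw":50},{"delta_pos":[0.5,0,0.8],"dr":[0,0,0],"jaw":50},{"delta_pos":[0.5,0,-20],"dr":[0,0,0],"jaw":70},{"delta_pos":[0.5,0,-60],"dr":[0,0,0],"jaw":91},{"delta_pos":[0.5,0,-100],"dr":[0,0,0],"jaw":91},{"delta_pos":[0.5,0,-143],"dr":[0,0,0],"jaw":91},{"delta_pos":[0.5,0,-143],"dr":[0,0,0],"jaw":91}]'
python3 - <<'E'
from h import *
from workcell import status,eyes
p=eyes.camera_params("wrist");im,d=eyes.get_image("wrist");H,S,V=[cv2.cvtColor(im,cv2.COLOR_RGB2HSV)[...,i].astype(int) for i in range(3)]
x,y=np.meshgrid(range(640),range(400))
w=(S<30)&(V>200)&(y>160)&(y<225)&(abs(x-318)<60);k=cnt(w);print("wedge",rect(ray(p,k,.12)),k.min(0),k.max(0))
m=np.zeros(w.shape,np.uint8);cv2.drawContours(m,[k],-1,1,-1);m=cv2.erode(m,np.ones((5,5)))
v,u=np.nonzero(m);z=d[v,u];X=(np.c_[(u-p["cx"])/p["fx"],(v-p["cy"])/p["fy"],np.ones(len(u))]*z[:,None]-p["t"])@p["R"]
print("top z",np.median(X[:,2]))
t,dt=eyes.get_image("top");scene,_=eyes.get_image("scene")
top0=np.load("top0.npz")
a=top0["im"][165:235,235:360,::-1];b=t[165:235,235:360,::-1]
cv2.imwrite("pics/fin.png",cv2.resize(np.vstack([a,b]),None,fx=4,fy=4,interpolation=cv2.INTER_NEAREST))
print(status.state()["t"],status.state()["width"])
E
```

```text
t: 38.05
ee_pos: [0.4699, -0.3416, 0.2219]
orientation: [0.006, 0.767, 0.641, 0.002]
force: [1.1, 0.2, 0.7]
width: 0.0872
grip_force: 0.0
wedge (array([ 466.5, -340. ]), 79.6, array([25.8, 20. ])) [300 175] [323 204]
top z 0.12141122235655627
38.2 0.09086856224865551
```

View pics/fin.png

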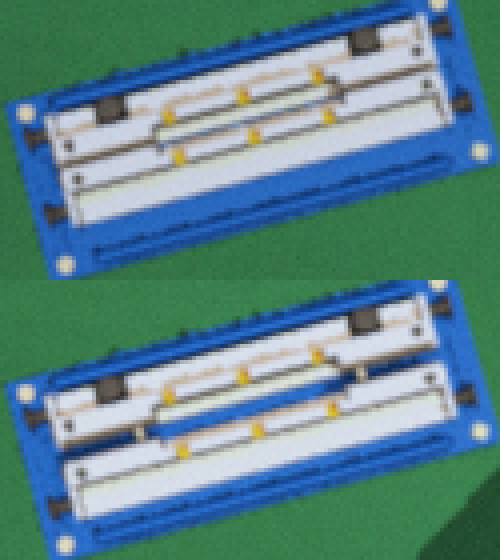

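The final top view shows both ends open and even, and the wedge is home (handle top at the same height as at the start). I'll check the free half's shift at subpixel level before handing in.

```bash
python3 - <<'E'
from h import *
from workcell import eyes
c=np.load("top0.npz");ex=np.array([.9576,.2882]);ey=np.array([-.2882,.9576])
ims=[eyes.get_image("top")[0] for _ in range(3)]
A=cv2.cvtColor(c["im"],cv2.COLOR_RGB2GRAY);B=np.mean([cv2.cvtColor(i,cv2.COLOR_RGB2GRAY) for i in ims],0).astype(np.uint8)
def px(cx,cy):return [235+cx/4,165+cy/4]
pts=np.float32([px(77,178),px(427,85),px(180,157),px(255,137),px(330,117),px(68,146),px(417,52),px(55,213),px(462,103)])
q,s,_=cv2.calcOpticalFlowPyrLK(A,B,pts,None,winSize=(11,11),maxLevel=2)
for a,b in zip(pts,q):
    P=ray(c,[a,b],.052)[:,:2]*1e3;d=P[1]-P[0];print(np.round((P[0]-[586.1,23.5])@ey),"shift",np.round(-d@ex,2),np.round(d@ey,2))
E
```

```text
93.0 shift 6.56 -0.07
-94.0 shift 6.57 -0.38
39.0 shift 6.01 -20.6
-1.0 shift 6.25 0.62
-41.0 shift 6.32 1.07
93.0 shift 3.46 0.0
-94.0 shift 1.56 -0.12
108.0 shift 7.31 0.07
-109.0 shift 7.6 -0.37
```

```bash
cat > snap.py <<'E'
import sys
from h import *
from workcell import status,eyes
p=eyes.camera_params("wrist");im,d=eyes.get_image("wrist");np.savez(sys.argv[1]+".npz",im=im,d=d,**p)
s=status.state();print(s["t"],s["ee_pos"])
th=np.radians(16.75);ex=np.array([np.cos(th),np.sin(th)]);ey=np.array([-ex[1],ex[0]]);g=cv2.cvtColor(im,cv2.COLOR_RGB2GRAY).astype(int)
for yy in map(float,sys.argv[2:]):
    C=np.r_[([586.1,23.5]+ex*2+ey*yy),54]/1e3; u,v=proj(p,C)[0]
    mm=np.linalg.norm(ray(p,[[u+1,v]],.054)-ray(p,[[u,v]],.054))*1e3
    print(yy,u.round(1),v.round(1),"mm/px",mm.round(3)); a=int(u)-14
    for k in (-4,0,4): print(a,g[int(v)+k,a:a+30])
E
python3 -m crank '[{"delta_pos":[45,22,0],"dr":[0,0,-5],"jaw":91},{"delta_pos":[90,44,0],"dr":[0,0,-11],"jaw":91},{"delta_pos":[135,66,0],"dr":[0,0,-17],"jaw":91},{"delta_pos":[180,88,0],"dr":[0,0,-23],"jaw":91},{"delta_pos":[215,105,10],"dr":[0,0,-27.1],"jaw":91},{"delta_pos":[244,121,60],"dr":[0,0,-27.1],"jaw":91},{"delta_pos":[244,121,60],"dr":[0,0,-27.1],"jaw":91},{"delta_pos":[244,121,60],"dr":[0,0,-27.1],"jaw":91},{"delta_pos":[244,121,60],"dr":[0,0,-27.1],"jaw":91}]'; python3 snap.py s1 -66 -84
python3 -m crank '[{"delta_pos":[45,0,0],"dr":[0,0,0],"jaw":91},{"delta_pos":[90,0,0],"dr":[0,0,0],"jaw":91},{"delta_pos":[135,0,0],"dr":[0,0,0],"jaw":91},{"delta_pos":[165,0,0],"dr":[0,0,0],"jaw":91},{"delta_pos":[165,0,0],"dr":[0,0,0],"jaw":91},{"delta_pos":[165,0,0],"dr":[0,0,0],"jaw":91}]'; python3 snap.py s2 66 84
```

```text
t: 39.25
ee_pos: [0.6294, -0.122, 0.1555]
orientation: [0.0, 0.596, 0.803, -0.0]
force: [0.3, -0.4, 0.4]
width: 0.091
grip_force: 0.0
39.3 [ 0.62964786 -0.12233312  0.15638088]
-66.0 321.0 87.7 mm/px 0.799
306 [240 242 240 238 238 237 232 167 166 190 193 192 190 193 194 191 192 190
 162 151 120 142 164 222 238 240 238 238 240 238]
306 [240 241 241 239 238 238 233 174 158 102  89  87  85  86  86  87  88  84
  87  88 113 139 157 222 238 239 238 238 240 237]
306 [241 241 240 239 239 238 233 162 156 113 105 104 104  86  81  79  81  80
  80  91 128 147 166 224 237 239 239 239 238 238]
-84.0 320.9 111.0 mm/px 0.812
306 [240 241 241 239 238 240 235 191 178 117 102 102 101  83  80  80  80  82
  81  90 113 154 169 234 238 239 239 237 238 239]
306 [239 240 240 241 238 238 235 172 158 115 104 100  82  78  79  78  80  79
  82  91 113 148 168 233 239 239 239 239 237 238]
306 [239 241 239 240 239 239 233 175 158 113 104 100  98  79  80  82  76  81
  81  90 116 152 172 234 238 237 239 237 237 237]
t: 39.9
ee_pos: [0.5823, 0.0361, 0.1569]
orientation: [0.002, 0.596, 0.803, 0.001]
force: [-0.3, -0.7,
[... 197 characters left out ...]
169 209 242 245 246 245 245 244 246]
305 [246 246 246 246 244 245 241 186 161 119 110 110  89  84  86  84  86  85
  94 121 131 164 217 243 246 245 245 245 244 245]
305 [245 246 246 247 245 245 241 187 158  99  88  93  92  91  87  90  91  88
  89 106 132 174 219 243 246 245 245 245 244 245]
84.0 319.9 107.0 mm/px 0.814
305 [246 248 246 246 245 244 234 182 161 123 111 110 112 106  89  87  89  88
  91 106 132 164 197 243 246 246 246 246 245 244]
305 [248 248 247 246 245 243 233 181 157 118 112 111 100  90  89  85  86  84
  87 104 130 166 202 244 246 246 246 246 245 246]
305 [246 247 246 246 245 244 233 182 161 120 112  99  96  90  86  87  85  90
  89 106 133 167 198 243 246 246 246 245 245 246]
```

```bash
python3 -c "
from workcell import bot
print(bot.close_job())"
```

```text
the job is handed in; nothing more can be done
None
```

I handed the job in at about 40 s: from the last camera views both chassis ends are about 7 mm off their dowels, within about 0.6 mm of each other, and the wedge stands released and fully home in its slot (the judge's result was not shown).

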